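# Pull the blind plug from a centrifuge rotor

## Robot

A 7-joint arm with a two-finger parallel gripper is mounted at the origin on a cart in front of the work surface, level with it; the furniture and walls round the work are solid. World frame = base frame: x ahead of the robot, y to its left, z up, the work surface at z = 0. Lengths are in m, angles in rad, forces in N, time in s.
With the tool pointing down it reaches from about 0.425 to 0.875 m from the base axis. Payload 9.9 kg.
Tool frame: the origin (TCP) lies at the very end of the fingers, on their centre line; the grasp point (between the pads) lies 19 mm behind it; z points along the fingers, x is the direction in which the jaws open and shut, and the axes are right-handed (so a half turn about z gives the same grasp; the last joint's range is limited). The gripper opens to 85 mm and grips with 20 to 120 N. Pads are 22 mm wide; open, the fingers measure 114 mm over their backs; the gripper's body (76 mm by 85 mm) begins 54 mm behind the grasp point. The pads swing forward as they close: fully open they stand 13 mm farther back than shut.
Start: joints at [1.095, 0.576, 0.025, 1.437, -0.015, 1.129, -0.057], TCP at [0.258, -0.624, 0.231] pointing down, gripper open.
Joint ranges: [-2.76, 2.76], [-0.34, 2.15], [-1.52, 1.57], [0.19, 2.46], [-1.09, 4.23], [0.17, 1.99], [-2.82, 2.82]. Speed limits (rad/s): [2.22, 2.22, 3.01, 3.01, 3.14, 3.14, 3.14].

## Interface

Orientations are given as a unit quaternion [x, y, z, w].
In Python, from station import get_obs, vision, order gives the robot as it stands. The module is installed in compiled form; this text tells all that it offers.
- The arm moves only by the tool apply_moves, never from a script. Its arguments are lists of equal length, an entry for each row: "travel": the shift along the tool's x, y, z in cm, a list of three; "spin": the turn about the tool's z in rad; "hand": the finger opening in cm, from 0 to 8.54. In form: {"travel": [[dx, dy, dz], ...], "spin": [spin, ...], "hand": [hand, ...]}. A call has 1 to 12 rows; each row shifts and turns the commanded pose from where the row before left it, along the tool's axes as they then stand; what a row does not reach is not made up. A row lasts 1/10 s, in which the tool goes at most 50 mm and 8.59 degrees, less where a joint would pass 70% of its speed; a pose out of reach is approached as far as the arm can. A call with a gripper value outside its range is refused whole. The fingers move at their own pace and stop on an object; "grip_force" is the grip in N (left out, the last holds). Time passes only in rows, so rows that do not move let the fingers close. It gives the time, the measured TCP pose, the force and the opening at its end, in the units of the state.
- get_obs(): the state, without advancing time (a new reading comes with each control period).
- vision.grab_frame(name): name is "scene" or "top" or "wrist"; returns a dict with "img" (420x560x3 uint8, red, green, blue), "K" (3x3 intrinsics, pixels), "rvec" (rotation vector, rad) and "tvec" (3), from world to camera coordinates, as OpenCV has them; the wrist camera has in their place "mount" (4x4, takes a point from camera to tool coordinates, whose origin is the TCP and whose axes are the tool frame's). Camera axes: x right, y down, z forward; pixel columns grow to the right and rows downward; lengths in m; the calibration is good to about 2 mm. A picture is of the moment at which its call begins: read the wrist's pose just before it. There is no depth.
- order.close_job(): hands the job in, once; it reports no verdict.
The state is a dict: "t": time; "joint_pos": joint angles; "joint_velocities": joint speeds; "joint_torque": joint torques, N m; "ee_pos": TCP position; "eef_rot": TCP orientation; "contact_force": force on the tool from outside, world axes, zero at the start; "torque": the same for the moment, N m; "finger_gap": finger opening in m.
Only numpy, scipy, OpenCV 4.12 (cv2) and the standard library are available. Lean on these libraries where they do the work, as an engineer would, in place of code of your own. Each camera call takes 0.05 s, during which the arm holds its last target. There are 200 camera calls.

## Task

Take the puller rod from its stand, thread it into the slotted white plug in the leaning sleeve of the rotor (lugs in along the slot, collar down on the plug, about a quarter turn clockwise to its stop) and draw the plug straight out along the sleeve. Stand the plug upright in the steel tray with the puller still in it, and leave everything else where it is.

Things in the scene. Friction and masses are not known exactly. Their poses are not given: they have to be found in the camera images.
- rotor: Metal angle rotor of a centrifuge, fixed on its dark foot, 205 mm across, 85 high: a hub with six round sleeves whose mouths lean 25 degrees inwards. Origin at the centre of its underside, z up; x points from the centre to the one sleeve that holds the plug (on the far side from the robot, within about 35 degrees).
- sleeve: The sleeve that holds the plug, part of the rotor. Origin at the centre of its inner floor, z along its axis out of the mouth, 25 degrees from vertical towards the rotor's centre. Bore 41 mm wide, 53 deep, wall 4; mouth centre 55 mm from the rotor's axis, 75 mm above the worktop. A keyway 8 mm wide on its +x (outer) side runs from the mouth down to z = 30.
- plug: White plastic plug, 38 mm across, 45 long, 0.08 to 0.17 kg, loose in the sleeve with about 1.5 mm play all round; its top starts 8 mm below the mouth, so fingers cannot take it. Origin at the centre of its underside, z along its axis to the top. A key 4.5 mm wide on its +x side stands 3.5 mm proud and stops it turning in the sleeve (play 5 degrees).
- plug_slot (a point): Centre of the plug's top face, axes as the plug's. A slot 26 mm long along x, 10 wide along y, opens into a socket 14.5 mm deep with a quarter-turn thread. With the puller's collar on the top face (2 mm off will do: the lips draw it down) turn it clockwise seen from the handle, 65 to 80 degrees, stop at about 80. Anticlockwise is blocked. Threaded, 1 mm of play.
- puller: Steel puller rod with black handle, 112 mm long, 0.12 kg, upright in the stand. Origin on its axis at the underside of the collar (32 mm across, 6 thick), z up to the handle. Rod 10 mm thick to z = 55; flat-sided handle z = 55 to 100, 34 mm wide along x, 16 thick along y: pinch it across the 16 mm.
- puller_lugs (a point): Centre of the puller's cross-bar (two lugs), 9.5 mm below the collar's underside, axes as the puller's: bar 20 mm long along x, 5 thick, on a neck 6 mm thick whose nose ends 3 mm lower.
- stand: Grey plastic block, 72 x 72 x 30 mm, fixed, with a hole 25 mm wide, 18 deep, on whose rim the puller's collar rests. Origin at the centre of its underside, z up. Left or right of the rotor, the tray on the other side.
- tray: Square steel tray, 130 x 130 mm, 14 high, wall and floor 4 mm, fixed. Origin at the centre of its underside, z up.
- flask: Bystander: clear glass conical flask, 92 mm wide, 124 high. Origin at the centre of its underside.
- bung_big: Bystander: black rubber stopper, 34 mm wide, 22 high. Origin at the centre of its underside.
- bung_small: Bystander: black rubber stopper, 24 mm wide, 18 high. Origin at the centre of its underside.
- small_beaker: Bystander: small clear glass beaker, 66 mm wide, 92 high. Origin at the centre of its underside.
- flat_clip: Bystander: white tubing joint lying flat, 74 mm long. Origin at the centre of its underside.
There are look-alikes about, which are no part of the job. Several things have the shape of the puller; the one meant has the colours described above.

How it is judged:
By the outcome, as a careful person would: the job done as asked, in the order asked, and still so for the second after the job is handed in, with the robot touching nothing.
It also fails if it takes over 54 s, if anything falls off the work surface, if the arm or the gripper's body presses on something with over 40 N, if the wrist force passes 120 N, or if a joint passes its speed limit or range.

## Working session

There is one attempt and no reset: what is moved stays moved. The work goes in short steps, Python scripts to look and compute and a tool call to move; the robot and the scene stay as the last step left them, time stands still between calls to the robot, and variables do not carry over. Pictures are saved under pics/ and viewed, about 8 in all and at most 12, crops included, and the job is handed in when it is done.

Besides the shell and the picture viewer there is one more tool, called after "Call:" as name(argument=value, ...), one argument or row to a line, values as JSON. apply_moves: Moves the arm, as the interface text tells. Its arguments: {"type":"object","properties":{"travel":{"type":"array"},"spin":{"type":"array"},"hand":{"type":"array"},"grip_force":{"type":"number"}},"required":["travel","spin","hand"]}

```bash
mkdir -p pics; cat > h.py <<'E'
import numpy as np, cv2
from scipy.spatial.transform import Rotation as R
from station import get_obs, vision, order
def grab(n):
    o=get_obs(); f=vision.grab_frame(n); K=np.array(f["K"])
    if "mount" in f:
        T=np.eye(4); T[:3,:3]=R.from_quat(o["eef_rot"]).as_matrix(); T[:3,3]=o["ee_pos"]
        C=T@np.array(f["mount"]); Rc=C[:3,:3].T; t=-Rc@C[:3,3]
    else:
        Rc=cv2.Rodrigues(np.array(f["rvec"],float))[0]; t=np.array(f["tvec"],float).ravel()
    return dict(img=np.array(f["img"]),K=K,R=Rc,t=t)
def ray(f,u,v):
    d=f["R"].T@np.linalg.solve(f["K"],[u,v,1.]); return -f["R"].T@f["t"], d/np.linalg.norm(d)
def plane(f,u,v,z):
    c,d=ray(f,u,v); return c+d*(z-c[2])/d[2]
def proj(f,P):
    p=f["K"]@(f["R"]@np.asarray(P,float)+f["t"]); return p[:2]/p[2]
def tri(rs):
    A=np.zeros((3,3));b=np.zeros(3)
    for c,d in rs: M=np.eye(3)-np.outer(d,d);A+=M;b+=M@c
    return np.linalg.solve(A,b)
def save(f,n): np.save(f"pics/{n}.npy",f,allow_pickle=True); cv2.imwrite(f"pics/{n}.png",f["img"][:,:,::-1])
def load(n): return np.load(f"pics/{n}.npy",allow_pickle=True).item()
def state():
    o=get_obs(); print("t",round(o["t"],2),"p",np.round(o["ee_pos"],4),"q",np.round(o["eef_rot"],4),"F",np.round(o["contact_force"],1),"T",np.round(o["torque"],2),"gap",round(o["finger_gap"],4)); return o
E
python3 - <<'E'
from h import *
o=state(); print(R.from_quat(o["eef_rot"]).as_matrix().round(3))
a=grab("top");save(a,"top0");b=grab("scene");save(b,"scene0")
for f in(a,b): print("cam",(-f["R"].T@f["t"]).round(3), f["K"].round(0).tolist())
E
```

```text
t 0.0 p [ 0.2576 -0.6234  0.2304] q [ 8.312e-01 -5.559e-01 -7.000e-04 -4.000e-04] F [-0.6  0.4  0.4] T [-0.04 -0.05  0.03] gap 0.0854
[[ 0.382 -0.924 -0.001]
 [-0.924 -0.382  0.002]
 [-0.002  0.    -1.   ]]
cam [0.333 0.009 1.456] [[535.0, 0.0, 277.0], [0.0, 535.0, 212.0], [0.0, 0.0, 1.0]]
cam [0.19  0.623 0.887] [[415.0, 0.0, 284.0], [0.0, 415.0, 202.0], [0.0, 0.0, 1.0]]
```

View pics/top0.png

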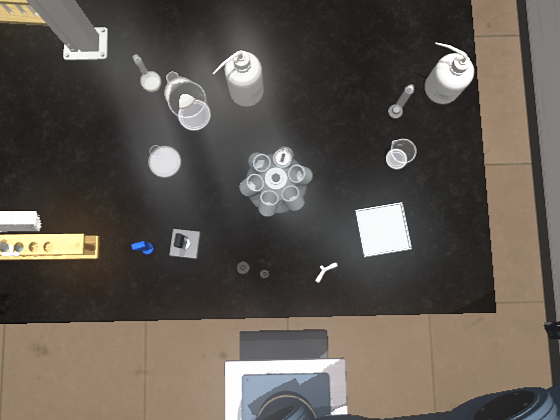

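View pics/scene0.png

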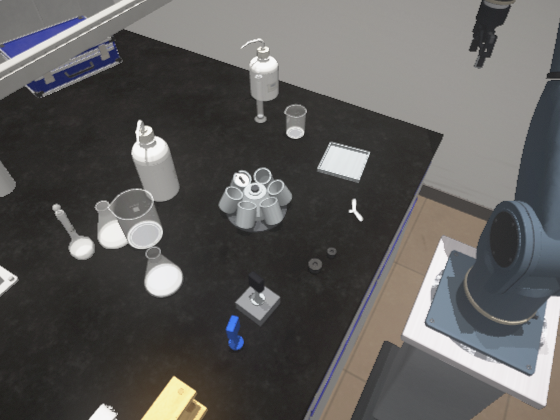

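Puller candidates are:
- the black-handled rod in the grey stand, top (182,241) / scene (257,288)
- the blue one, top (142,247) / scene (235,335)
- the metal one far left, top (147,72) / scene (70,232)
- the metal one far right, top (402,100) / scene (260,105)

The description (steel rod, black handle, upright in the grey stand) fits the first. I'll check it in a close crop, together with the plug.

```bash
python3 - <<'E'
from h import *
a=load("top0");b=load("scene0")
def c(f,x,y,w,h,s): return cv2.resize(f["img"][y:y+h,x:x+w],(w*s,h*s),interpolation=cv2.INTER_CUBIC)
im=np.zeros((600,800,3),np.uint8)
im[:300,:400]=c(a,160,220,50,50,8)[:300]
im[:300,:400]=cv2.resize(a["img"][222:264,157:213],(400,300),interpolation=3)
im[:300,400:]=cv2.resize(a["img"][140:224,232:344][:,:],(400,300),interpolation=3)
im[300:,:400]=cv2.resize(b["img"][262:334,212:308],(400,300),interpolation=3)
im[300:,400:]=cv2.resize(b["img"][160:232,208:304],(400,300),interpolation=3)
cv2.imwrite("pics/crop1.png",im[:,:,::-1])
E
```

```text
(no output)
```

View pics/crop1.png

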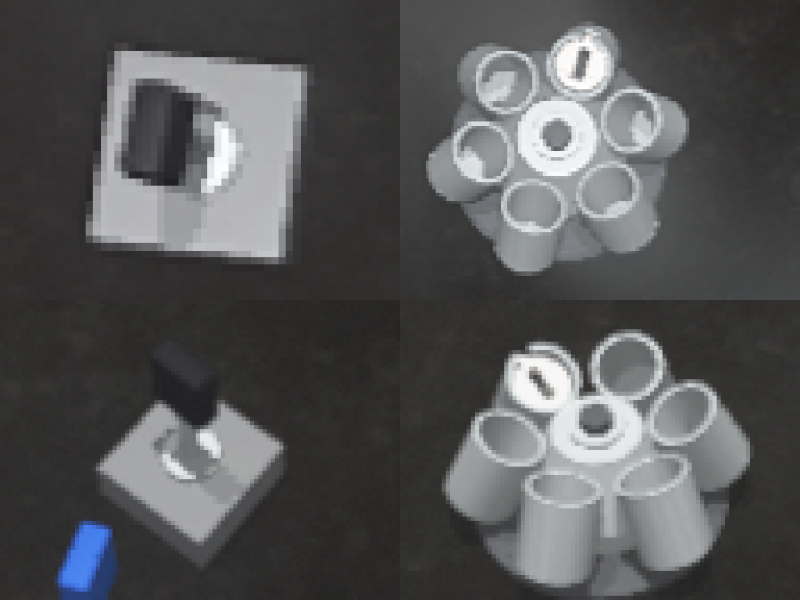

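The crop confirms the choice: black handle on a steel rod with its collar in the grey stand, handle width roughly along world x. The white slotted plug is in the sleeve at top (283,157), its slot pointing radially. Next I measure.

```bash
python3 - <<'E'
from h import *
from scipy.optimize import least_squares
a=load("top0");b=load("scene0")
st=[plane(a,157+X/7.143,222+Y/7.143,.03) for X,Y in[(117,47),(308,65),(284,262),(92,240)]]
c=np.mean(st,0);print("stand",c.round(4),"edge yaw",[np.degrees(np.arctan2(*(st[j]-st[i])[1::-1])).round(1) for i,j in((1,0),(2,3),(3,0),(2,1))], np.linalg.norm(st[0]-st[1]).round(4))
m=np.array([plane(a,232+(X-400)/3.571,140+Y/3.571,.075)[:2] for X,Y in[(582,60),(632,120),(611,191),(533,207),(484,152),(506,81)]])
f=lambda p:np.ravel([[p[0]+p[3]*np.cos(p[2]-k*np.pi/3),p[1]+p[3]*np.sin(p[2]-k*np.pi/3)]-m[k] for k in range(6)])
s=least_squares(f,[*m.mean(0),0,.055]);print("rotor",s.x.round(4),np.degrees(s.x[2]),"res mm",(s.fun*1e3).round(1))
# scene view check
m2=np.array([plane(b,208+(X-400)/4.167,160+(Y-300)/4.167,.075)[:2] for X,Y in[(543,382),(628,366),(687,411),(653,475),(562,488),(508,438)]])
print("scene mouths",m2.round(4).tolist());print(m.round(4).tolist())
# handle top: z=.130
h=[plane(a,157+X/7.143,222+Y/7.143,.13) for X,Y in[(137,82),(193,95),(187,186),(122,175)]]
print("handle top",np.mean(h,0).round(4),[ (np.degrees(np.arctan2(*(h[i]-h[j])[1::-1]))).round(1) for i,j in((0,3),(1,2))],np.linalg.norm(h[0]-h[3]).round(4),np.linalg.norm(h[0]-h[1]).round(4))
hs=[plane(b,212+X/4.167,262+(Y-300)/4.167,.13) for X,Y in[(155,352),(166,341),(216,381),(205,392)]]
print("scene",np.mean(hs,0).round(4))
t=[plane(a,u,v,.014) for u,v in((356,209),(404,203),(411,249),(362,255))];print("tray",np.mean(t,0).round(4),np.linalg.norm(t[0]-t[1]))
print(np.array(vision.grab_frame("wrist")["mount"]).round(4).tolist())
E
```

```text
stand [0.4611 0.2602 0.03  ] edge yaw [np.float64(83.2), np.float64(82.1), np.float64(-7.1), np.float64(-7.1)] 0.0723
rotor [ 0.6245  0.012  -0.3304  0.0569] -18.927888272153552 res mm [-2.4  0.7  1.1 -1.   0.   0.5 -0.4 -1.2  0.5  1.   1.2 -0.1]
scene mouths [[0.6741, -0.0008], [0.634, -0.0409], [0.58, -0.0256], [0.5707, 0.0317], [0.6137, 0.0689], [0.666, 0.0513]]
[[0.6807, -0.0071], [0.6344, -0.0429], [0.5816, -0.0259], [0.5711, 0.0316], [0.6131, 0.0668], [0.6662, 0.0495]]
handle top [0.459  0.2567 0.13  ] [np.float64(-9.0), np.float64(-3.7)] 0.0328 0.0202
scene [0.4585 0.2631 0.13  ]
tray [ 0.489  -0.2743  0.014 ] 0.13217350869550668
[[1.0, -0.0001, -0.0005, 0.0], [0.0002, 0.9571, 0.2897, -0.0749], [0.0004, -0.2897, 0.9571, -0.1412], [0.0, 0.0, 0.0, 1.0]]
```

```bash
cat >> h.py <<'E'
def plan(p,yaw,n):
    """print n equal rows (tool cm, spin) from the present pose to TCP p, tool-x yaw (deg)"""
    o=get_obs(); M=R.from_quat(o["eef_rot"]).as_matrix(); p0=np.array(o["ee_pos"]); y0=np.degrees(np.arctan2(M[1,0],M[0,0]))
    dy=(yaw-y0) if abs(yaw-y0)<181 else (yaw-y0+180)%360-180
    print("from",p0.round(4),round(y0,2),"spin/row",round(-np.radians(dy)/n,3),"dyaw",round(dy,2))
    for i in range(n):
        a=np.radians(y0+dy*i/n); c,s=np.cos(a),np.sin(a); d=(np.asarray(p)-p0)/n*100
        print([round(float(v),2) for v in (c*d[0]+s*d[1], s*d[0]-c*d[1], -d[2])],end=", ")
    print()
E
python3 -c "
from h import *
plan([.55,-.25,.25],34,12)"
```

```text
from [ 0.2576 -0.6236  0.2307] -67.55 spin/row -0.148 dyaw 101.55
[-1.95, -3.44, -0.16], [-1.42, -3.69, -0.16], [-0.86, -3.86, -0.16], [-0.28, -3.94, -0.16], [0.3, -3.94, -0.16], [0.88, -3.85, -0.16], [1.43, -3.68, -0.16], [1.96, -3.43, -0.16], [2.44, -3.11, -0.16], [2.88, -2.71, -0.16], [3.24, -2.26, -0.16], [3.54, -1.76, -0.16],
```

Call:
apply_moves(
  travel=[
    [-1.95,-3.44,-0.16],
    [-1.42,-3.69,-0.16],
    [-0.86,-3.86,-0.16],
    [-0.28,-3.94,-0.16],
    [0.3,-3.94,-0.16],
    [0.88,-3.85,-0.16],
    [1.43,-3.68,-0.16],
    [1.96,-3.43,-0.16],
    [2.44,-3.11,-0.16],
    [2.88,-2.71,-0.16],
    [3.24,-2.26,-0.16],
    [3.54,-1.76,-0.16],
  ],
  spin=[-0.148,-0.148,-0.148,-0.148,-0.148,-0.148,-0.148,-0.148,-0.148,-0.148,-0.148,-0.148],
  hand=[8.5,8.5,8.5,8.5,8.5,8.5,8.5,8.5,8.5,8.5,8.5,8.5],
)

```text
t: 1.35
ee_pos: [0.55, -0.2486, 0.2504]
eef_rot: [0.955, 0.297, -0.0, -0.0]
contact_force: [-1.2, -0.6, -0.2]
finger_gap: 0.0846
```

```bash
python3 -c "
from h import *
state();plan([.44,.256,.25],84,12)"
```

```text
t 1.35 p [ 0.55   -0.2486  0.2504] q [ 9.549e-01  2.969e-01 -2.000e-04 -0.000e+00] F [-1.2 -0.6 -0.2] T [-0.02  0.01 -0.  ] gap 0.0846
from [ 0.55   -0.2486  0.2504] 34.54 spin/row -0.072 dyaw 49.46
[1.63, -3.98, 0.0], [1.91, -3.86, 0.0], [2.18, -3.71, 0.0], [2.44, -3.54, 0.0], [2.69, -3.36, 0.0], [2.93, -3.16, 0.0], [3.15, -2.94, 0.0], [3.35, -2.7, 0.0], [3.53, -2.46, 0.0], [3.7, -2.2, 0.0], [3.85, -1.92, 0.0], [3.98, -1.64, 0.0],
```

Call:
apply_moves(
  travel=[
    [1.63,-3.98,0.0],
    [1.91,-3.86,0.0],
    [2.18,-3.71,0.0],
    [2.44,-3.54,0.0],
    [2.69,-3.36,0.0],
    [2.93,-3.16,0.0],
    [3.15,-2.94,0.0],
    [3.35,-2.7,0.0],
    [3.53,-2.46,0.0],
    [3.7,-2.2,0.0],
    [3.85,-1.92,0.0],
    [3.98,-1.64,0.0],
  ],
  spin=[-0.072,-0.072,-0.072,-0.072,-0.072,-0.072,-0.072,-0.072,-0.072,-0.072,-0.072,-0.072],
  hand=[6,6,6,6,6,6,6,6,6,6,6,6],
)

```text
t: 2.55
ee_pos: [0.4415, 0.2566, 0.2505]
eef_rot: [0.744, 0.668, -0.0, 0.0]
contact_force: [1.2, -0.2, -0.1]
finger_gap: 0.0599
```

```bash
python3 -c "
from h import *
state();f=grab('wrist');save(f,'w1')
print(proj(f,[.461,.26,.13]),proj(f,[.461,.26,.03]))"
```

```text
t 2.55 p [0.4415 0.2566 0.2505] q [ 7.440e-01  6.682e-01 -0.000e+00  1.000e-04] F [ 1.2 -0.2 -0.1] T [-0.05 -0.04  0.01] gap 0.0599
[283.20505183 223.20034106] [281.75026315 195.0586045 ]
```

View pics/w1.png

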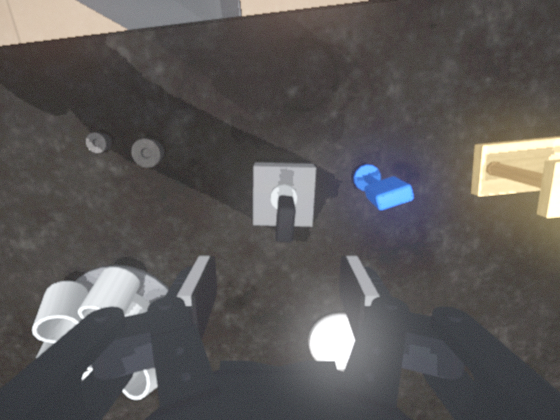

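The wrist view shows the puller at (285,215), jaws aligned with it: handle (277–295, 196–242), stand corners (253,162) to (314,226).

```bash
python3 - <<'E'
from h import *
f=load('w1')
print("stand",np.mean([plane(f,*p,.03) for p in((253,162),(315,164),(314,226),(253,224))],0).round(4))
print("collar",plane(f,284.5,193,.036).round(4))
g=cv2.cvtColor(f["img"],cv2.COLOR_RGB2GRAY)[190:250,265:305]
for r in range(2,58,4): print(190+r," ".join(f"{v:3d}" for v in g[r,6:34]))
E
```

```text
stand [0.4611 0.2624 0.03  ]
collar [0.4574 0.2635 0.036 ]
192 198 224 239 242 242 237 219 207 203 200 202 204 203 201 201 202 202 202 201 202 202 213 230 238 216 197 188 188
196 228 240 240 241 241 240 232 190 129  92  78  74  77  81  83  93 101 103 117 117 130 174 220 238 239 230 203 186
200 231 240 240 240 241 233 196 124  70  64  70  71  72  73  69  70  70  70  71  70  67  71 146 220 234 223 199 188
204 200 225 237 240 240 231 181 104  68  72  71  70  69  71  72  70  71  66  68  69  67  63  78 141 189 192 187 185
208 186 187 189 194 207 212 159  86  69  79  79  80  82  78  80  80  83  78  80  76  74  76  72  87 139 180 185 189
212 187 189 188 185 184 160 109  75  77  89  87  86  85  86  88  89  89  88  88  87  86  86  83  84 125 174 186 185
216 184 185 186 188 180 134  84  74  80  81  87  88  84  86  88  87  89  86  86  82  90  79  76  99 155 181 186 184
220 183 185 183 186 178 131  77  74  83  82  87  86  85  89  83  88  86  86  85  86  84  80  76 124 171 187 188 187
224 177 178 177 176 157 106  71  78  83  85  86  83  83  82  86  84  85  81  78  83  79  76  89 141 175 185 186 185
228  75  73  71  70  69  67  73  72  80  85  82  80  82  82  78  80  85  77  84  82  76  74  69  70  67  73  66  71
232  88  89  88  86  82  74  72  81  76  80  80  80  81  80  84  81  76  79  78  79  78  70  69  73  68  68  71  66
236  86  80  89  86  80  70  72  79  78  79  77  79  79  78  79  80  78  81  79  75  72  68  67  67  69  71  66  65
240  88  85  84  87  80  71  74  81  74  79  76  78  74  76  80  79  75  74  78  70  75  73  79  78  82  71  69  72
244  91  84  89  88  92  95  97  96  99  95  99  95  96  90  86  90  83  86  86  85  89  86  89  82  85  85  84  81
```

```bash
python3 - <<'E'
from h import *
f=load('w1');a=load('top0');b=load('scene0')
print(plane(f,285.3,225,.13).round(4), plane(f,286,208,.13).round(4),plane(f,284,242,.13).round(4))
p=tri([ray(f,285.3,225),ray(a,157+160/7.143,222+134/7.143),ray(b,212+185/4.167,262+66/4.167)]);print(p.round(4))
plan([.459,.2610,.14],81,6)
E
```

```text
[0.4629 0.2617 0.13  ] [0.4474 0.2638 0.13  ] [0.4788 0.2589 0.13  ]
[0.4618 0.2598 0.1242]
from [0.4388 0.2646 0.2513] 84.55 spin/row 0.01 dyaw -3.55
[-0.03, 0.34, 1.85], [-0.02, 0.34, 1.85], [-0.02, 0.34, 1.85], [-0.02, 0.34, 1.85], [-0.01, 0.34, 1.85], [-0.01, 0.34, 1.85],
```

```bash
python3 - <<'E'
from h import *
plan([.4620,.2612,.091],81,8)
E
```

```text
from [0.4388 0.2646 0.2513] 84.55 spin/row 0.008 dyaw -3.55
[-0.01, 0.29, 2.0], [-0.01, 0.29, 2.0], [-0.01, 0.29, 2.0], [-0.01, 0.29, 2.0], [-0.01, 0.29, 2.0], [-0.0, 0.29, 2.0], [-0.0, 0.29, 2.0], [0.0, 0.29, 2.0],
```

Call:
apply_moves(
  travel=[
    [0,0.58,0],
    [0,0.58,1],
    [0,0.58,2],
    [0,0.58,2],
    [0,0,2],
    [0,0,3],
    [0,0,3],
    [0,0,3],
    [0,0,0],
    [0,0,0],
  ],
  spin=[0.016,0.016,0.016,0.016,0,0,0,0,0,0],
  hand=[6,6,6,6,6,6,6,6,6,6],
)

```text
t: 3.6
ee_pos: [0.4653, 0.2511, 0.0903]
eef_rot: [0.766, 0.642, -0.001, -0.0]
contact_force: [0.5, 0.2, 0.7]
finger_gap: 0.0598
```

Call:
apply_moves(
  travel=[
    [0,0,0],
    [0,0,0],
    [0,0,0],
    [0,0,0],
    [0,0,0],
    [0,0,0],
  ],
  spin=[0,0,0,0,0,0],
  hand=[3,1,1,1,1,1],
  grip_force=20,
)

```text
t: 4.2
ee_pos: [0.4657, 0.2525, 0.0915]
eef_rot: [0.766, 0.643, 0.001, 0.0]
contact_force: [-0.0, -0.2, 7.7]
finger_gap: 0.0158
```

```bash
python3 -c "
from h import *
o=state();M=R.from_quat(o['eef_rot']).as_matrix();print(np.degrees(np.arctan2(M[1,0],M[0,0])))"
```

```text
t 4.2 p [0.4657 0.2525 0.0915] q [7.659e-01 6.430e-01 9.000e-04 3.000e-04] F [-0.  -0.2  7.7] T [-0.24  0.05 -0.  ] gap 0.0158
80.03379936743083
```

Call:
apply_moves(
  travel=[
    [0,-0.4,-0.1],
    [0,-0.4,-0.05],
    [0,-0.4,0],
    [0,-0.4,0],
    [0,-0.4,0],
    [0,-0.4,0],
    [0,-0.4,0.05],
    [0,-0.4,0.05],
    [0,-0.4,0.05],
    [0,-0.2,0.05],
  ],
  spin=[0,0,0,0,0,0,0,0,0,0],
  hand=[1,1,1,1,1,1,1,1,1,1],
)

```text
t: 5.2
ee_pos: [0.4275, 0.2594, 0.0905]
eef_rot: [0.766, 0.643, 0.001, 0.0]
contact_force: [2.7, 1.8, 7.3]
finger_gap: 0.0159
```

```bash
python3 -c "
from h import *
state();f=grab('scene');save(f,'s1');cv2.imwrite('pics/s1c.png',cv2.resize(f['img'][230:350,180:340],(640,480),interpolation=3)[:,:,::-1])"
```

```text
t 5.2 p [0.4275 0.2594 0.0905] q [7.656e-01 6.433e-01 7.000e-04 1.000e-04] F [2.7 1.8 7.3] T [ 0.29 -0.81  0.03] gap 0.0159
```

View pics/s1c.png

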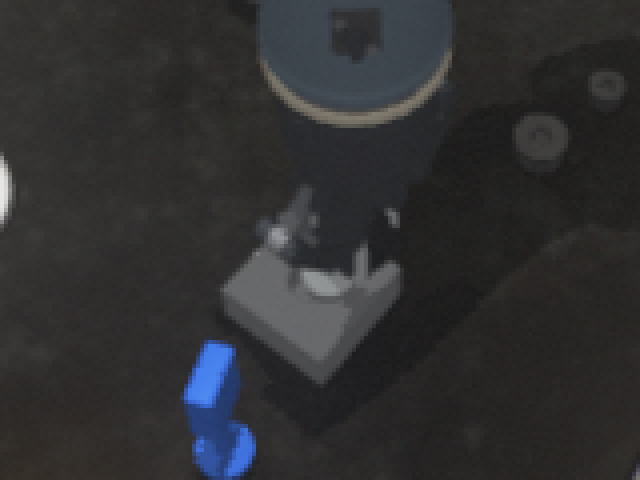

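Call:
apply_moves(
  travel=[
    [0,0,-0.5],
    [0,0,-1],
    [0,0,-2],
    [0,0,-3],
    [0,0,-4],
    [0,0,-4],
    [0,0,0],
    [0,0,0],
  ],
  spin=[0,0,0,0,0,0,0,0],
  hand=[1,1,1,1,1,1,1,1],
  grip_force=40,
)

```text
t: 6.05
ee_pos: [0.4271, 0.2582, 0.2356]
eef_rot: [0.766, 0.643, 0.0, 0.0]
contact_force: [-0.5, -0.2, -1.8]
finger_gap: 0.0156
```

```bash
python3 -c "
from h import *
o=state();w=grab('wrist');save(w,'w2');f=grab('scene');save(f,'s2')
M=R.from_quat(o['eef_rot']).as_matrix();G=np.array(o['ee_pos'])-.019*M[:,2]
for th in (0,15,25,35):
  a=np.cos(np.radians(th))*-M[:,2]-np.sin(np.radians(th))*M[:,1]
  print(th,proj(w,G-80e-3*a).round(),proj(f,G-.08*a).round(),proj(f,G))
u,v=proj(f,G-.05*np.array([0,0,1])).astype(int)
im=np.hstack([cv2.resize(w['img'],(448,336)),cv2.resize(f['img'][v-60:v+60,u-60:u+60],(336,336),interpolation=3)]);print(u,v)
cv2.imwrite('pics/c2.png',im[:,:,::-1])"
```

```text
t 6.05 p [0.4271 0.2582 0.2356] q [7.660e-01 6.429e-01 0.000e+00 3.000e-04] F [-0.5 -0.2 -1.8] T [-0.01  0.02  0.01] gap 0.0156
0 [277. 226.] [270. 271.] [269.26388111 248.40889791]
15 [277. 255.] [262. 265.] [269.26388111 248.40889791]
25 [277. 276.] [257. 260.] [269.26388111 248.40889791]
35 [277. 297.] [253. 255.] [269.26388111 248.40889791]
269 263
```

View pics/c2.png

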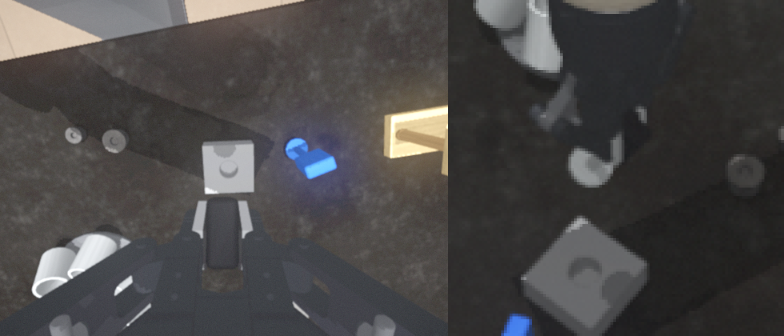

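```bash
python3 - <<'E'
from h import *
w=load('w2');f=load('s2')
p=np.array([.4271,.2582,.2356]);M=R.from_quat([.766,.6429,0,.0003]).as_matrix();G=p-.019*M[:,2]
for th in (10,15,20,25,30):
  c,s=np.cos(np.radians(th)),np.sin(np.radians(th)); a=c*-M[:,2]-s*M[:,1]; x=c*M[:,1]+s*-M[:,2]
  P=lambda xx,zz:G+xx*x+(zz-.0805)*a
  print(th,"wrist v: near/far top",[proj(w,P(sx,z))[1].round(1) for sx,z in((-.017,.1),(.017,.1),(-.017,.055),(.017,.055))],"scene collar top",proj(f,P(0,.006)).round(1))
g=cv2.cvtColor(w["img"],cv2.COLOR_RGB2GRAY)
print([(v,int(g[v,275:282].mean())) for v in range(235,370,3)])
h=f["img"][203:323,209:329].astype(int); m=(h.min(2)>130)[50:72,38:62]; y,x=np.nonzero(m); print(x.mean()+247,y.mean()+253,m.sum(),x.min()+247,x.max()+247,y.min()+253,y.max()+253)
E
```

```text
10 wrist v: near/far top [np.float64(263.2), np.float64(349.6), np.float64(237.8), np.float64(301.4)] scene collar top [265.2 266. ]
15 wrist v: near/far top [np.float64(257.8), np.float64(347.3), np.float64(241.5), np.float64(306.6)] scene collar top [262.8 263.8]
20 wrist v: near/far top [np.float64(252.7), np.float64(344.4), np.float64(245.5), np.float64(311.8)] scene collar top [260.4 261.6]
25 wrist v: near/far top [np.float64(248.1), np.float64(340.9), np.float64(249.8), np.float64(316.9)] scene collar top [258.1 259.2]
30 wrist v: near/far top [np.float64(243.9), np.float64(336.9), np.float64(254.2), np.float64(322.0)] scene collar top [255.9 256.8]
[(235, 187), (238, 186), (241, 138), (244, 87), (247, 66), (250, 68), (253, 76), (256, 79), (259, 78), (262, 78), (265, 77), (268, 77), (271, 75), (274, 74), (277, 76), (280, 75), (283, 73), (286, 73), (289, 72), (292, 72), (295, 73), (298, 72), (301, 73), (304, 70), (307, 69), (310, 69), (313, 68), (316, 68), (319, 68), (322, 68), (325, 66), (328, 67), (331, 65), (334, 56), (337, 69), (340, 73), (343, 72), (346, 73), (349, 70), (352, 72), (355, 79), (358, 72), (361, 67), (364, 66), (367, 65)]
257.26666666666665 262.8666666666667 75 253 266 257 268
```

```bash
python3 - <<'E'
from h import *
a=load('top0');b=load('scene0')
print(plane(a,232+182/3.571,140+65/3.571,.0677).round(4),plane(b,208+141/4.167,160+83/4.167,.0677).round(4),tri([ray(a,232+182/3.571,140+65/3.571),ray(b,208+141/4.167,160+83/4.167)]).round(4))
plan([.699,-.013,.236],70.5,10)
E
```

```text
[ 0.6788 -0.0071  0.0677] [ 0.6791 -0.005   0.0677] [ 0.6799 -0.0069  0.0653]
from [0.4267 0.2578 0.234 ] 80.03 spin/row 0.017 dyaw -9.53
[-2.2, 3.15, -0.02], [-2.14, 3.19, -0.02], [-2.09, 3.22, -0.02], [-2.04, 3.26, -0.02], [-1.98, 3.29, -0.02], [-1.93, 3.32, -0.02], [-1.87, 3.35, -0.02], [-1.81, 3.38, -0.02], [-1.76, 3.41, -0.02], [-1.7, 3.44, -0.02],
```

Call:
apply_moves(
  travel=[
    [-2.2,3.15,0],
    [-2.14,3.19,0],
    [-2.09,3.22,0],
    [-2.04,3.26,0],
    [-1.98,3.29,0],
    [-1.93,3.32,0],
    [-1.87,3.35,0],
    [-1.81,3.38,0],
    [-1.76,3.41,0],
    [-1.7,3.44,0],
    [0,0,0],
    [0,0,0],
  ],
  spin=[0.017,0.017,0.017,0.017,0.017,0.017,0.017,0.017,0.017,0.017,0,0],
  hand=[1,1,1,1,1,1,1,1,1,1,1,1],
)

```text
t: 7.35
ee_pos: [0.6986, -0.013, 0.2324]
eef_rot: [0.818, 0.575, -0.002, -0.001]
contact_force: [0.6, 0.5, -0.4]
finger_gap: 0.0159
```

```bash
python3 -c "
from h import *
o=state();w=grab('wrist');save(w,'w3');f=grab('scene');save(f,'s3')
print(proj(w,[.679,-.007,.0677]),proj(f,o['ee_pos']))
im=np.hstack([cv2.resize(w['img'][60:360,140:440],(400,400),interpolation=3),cv2.resize(f['img'][120:220,190:290],(400,400),interpolation=3)])
cv2.imwrite('pics/c3.png',im[:,:,::-1])"
```

```text
t 7.35 p [ 0.6986 -0.013   0.2324] q [ 0.8179  0.5753 -0.0016 -0.0014] F [ 0.6  0.5 -0.4] T [ 0.05  0.07 -0.03] gap 0.0159
[276.00032866 170.7272684 ] [232.2037746  128.51186671]
```

View pics/c3.png

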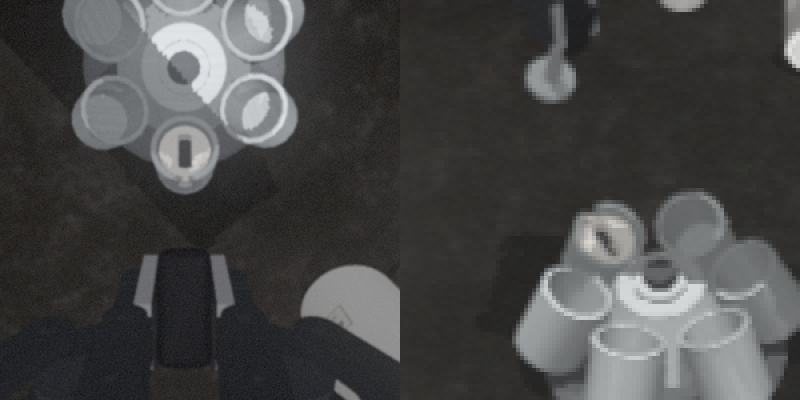

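```bash
python3 - <<'E'
from h import *
w=load('w3');f=load('s3')
print("slot wrist",plane(w,278.8,174,.0677).round(4),"scene",plane(f,190+203/4,120+238/4,.0677).round(4), "tri",tri([ray(w,278.8,174),ray(f,190+203/4,120+238/4)]).round(4))
print("hub",plane(w,276.5,111,.08).round(4))
p=np.array([.6986,-.013,.2324]);M=R.from_quat([.8179,.5753,-.0016,-.0014]).as_matrix();G=p-.019*M[:,2]
print(M.round(3).tolist())
for off in(0,-.0017):
 for th in (15,20,25,30):
  c,s=np.cos(np.radians(th)),np.sin(np.radians(th)); a=c*-M[:,2]-s*M[:,1]; x=c*M[:,1]+s*-M[:,2]
  P=lambda xx,zz:G+xx*x+off*M[:,1]+(zz-.0805)*a
  print(off,th,proj(f,P(0,.003)).round(1),"rod top",proj(f,P(0,.05)).round(1))
h=f["img"][120:150,215:245].astype(int).min(2);
for r in range(8,30,1):print(120+r,h[r])
E
```

```text
slot wrist [ 0.683  -0.0055  0.0677] scene [ 0.6825 -0.0048  0.0677] tri [ 0.6831 -0.0056  0.0667]
hub [0.6269 0.0124 0.08  ]
[[0.338, 0.941, -0.004], [0.941, -0.338, 0.0], [-0.001, -0.004, -1.0]]
0 15 [229.7 141.8] rod top [230.7 130.3]
0 20 [228.2 139.9] rod top [230.1 129.5]
0 25 [226.7 138. ] rod top [229.5 128.7]
0 30 [225.2 135.9] rod top [228.9 127.9]
-0.0017 15 [230.1 142.1] rod top [231.1 130.6]
-0.0017 20 [228.5 140.3] rod top [230.5 129.9]
-0.0017 25 [227.  138.3] rod top [229.9 129.1]
-0.0017 30 [225.6 136.2] rod top [229.3 128.2]
128 [ 45  45  47  47  44  41  38  41  39  40  41  42  43  77 110 101  67  32
  33  31  32  30  58  79  62  45  45  40  41  42]
129 [ 47  50  46  45  44  44  39  37  39  41  42  41  41  75 108 106  81  33
  31  32  31  32  41  46  47  46  44  41  40  41]
130 [ 46  46  44  43  43  42  39  37  38  40  42  42  45  73 103 110  92  30
  33  31  31  33  40  43  46  45  44  41  40  44]
131 [ 46  43  41  41  42  40  40  38  38  39  40  42  62  94 110 107  86  34
  31  30  31  36  42  43  45  44  44  43  44  47]
132 [ 46  45  44  40  41  42  40  41  42  4
[... 1392 characters left out ...]
91 124 139 144 147 141 125 120 115  90
  49  42  42  44  43  43  42  43  43  45  43  42]
144 [ 47  47  48  45  44  43  43  42  62  90 106 121 131 134 123 106  92  60
  44  43  42  44  43  44  44  45  47  48  42  44]
145 [49 47 46 43 44 44 45 45 41 47 68 85 90 94 77 65 56 45 44 45 43 42 43 43
 41 43 44 43 46 46]
146 [47 47 46 43 43 44 43 42 45 44 46 45 46 45 42 43 43 43 44 46 42 42 41 42
 42 42 43 45 45 45]
147 [44 43 43 43 45 45 43 42 43 45 48 45 46 44 46 46 44 44 44 44 45 44 43 43
 45 46 45 47 46 49]
148 [44 43 43 42 43 43 45 43 44 45 47 48 48 46 46 47 46 45 46 46 45 46 45 45
 45 46 47 49 49 49]
149 [44 46 43 43 43 44 42 43 43 46 47 48 45 48 50 48 48 47 47 45 42 43 45 42
 45 46 46 49 52 46]
```

```bash
python3 - <<'E'
from h import *
plan([.6457,.0063,.1451],72,8)
E
```

```text
from [ 0.6983 -0.011   0.2338] 70.42 spin/row -0.003 dyaw 1.58
[-0.02, -0.69, 1.11], [-0.01, -0.69, 1.11], [-0.01, -0.69, 1.11], [-0.01, -0.69, 1.11], [-0.01, -0.69, 1.11], [-0.0, -0.69, 1.11], [-0.0, -0.69, 1.11], [0.0, -0.69, 1.11],
```

Call:
apply_moves(
  travel=[
    [-0.02,-1.4,0],
    [-0.02,-1.4,0],
    [-0.02,-1.4,0.5],
    [-0.02,-1.35,1],
    [0,0,1.5],
    [0,0,2],
    [0,0,2],
    [0,0,1.85],
    [0,0,0],
    [0,0,0],
    [0,0,0],
  ],
  spin=[-0.014,-0.014,0,0,0,0,0,0,0,0,0],
  hand=[1,1,1,1,1,1,1,1,1,1,1],
)

```text
t: 8.55
ee_pos: [0.6471, 0.0051, 0.1474]
eef_rot: [0.809, 0.587, 0.001, 0.0]
contact_force: [0.0, 0.9, -1.8]
finger_gap: 0.0154
```

```bash
python3 -c "
from h import *
o=state();w=grab('wrist');save(w,'w4');f=grab('scene');save(f,'s4');t=grab('top');save(t,'t4')
im=np.hstack([cv2.resize(w['img'][160:360,180:380],(400,400),interpolation=3),cv2.resize(f['img'][130:210,200:280],(400,400),interpolation=3)])
cv2.imwrite('pics/c4.png',im[:,:,::-1])"
```

```text
t 8.55 p [0.6471 0.0051 0.1474] q [8.094e-01 5.873e-01 6.000e-04 3.000e-04] F [ 0.   0.9 -1.8] T [ 0.02 -0.05  0.02] gap 0.0154
```

View pics/c4.png

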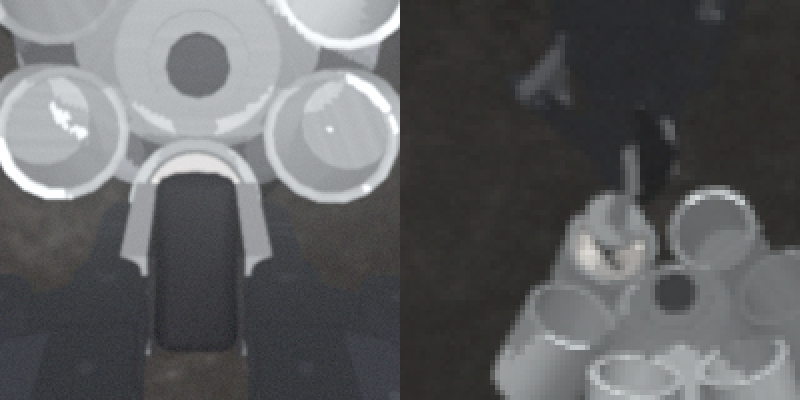

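Call:
apply_moves(
  travel=[
    [0,-0.2,0],
    [0.05,0.1,0.22],
    [0,0.1,0.22],
    [0,0.1,0.22],
    [0,0.1,0.22],
    [0,0.1,0.22],
    [0,0.1,0.22],
    [0,0,0],
    [0,0,0],
  ],
  spin=[0,0,0,0,0,0,0,0,0],
  hand=[1,1,1,1,1,1,1,1,1],
)

```text
t: 9.6
ee_pos: [0.6505, 0.0038, 0.1332]
eef_rot: [0.81, 0.587, -0.0, -0.0]
contact_force: [-0.1, -0.7, -1.1]
finger_gap: 0.016
```

```bash
cat >> h.py <<'E'
S=np.array([.6825,-.0057,.0677]); rh=np.array([.951,-.309,0]); th_=np.array([.309,.951,0]); ax=np.array([-.423*.951,.423*.309,.906])
def rel(tilt=22,off=-.0017):
    o=get_obs(); c,s=np.cos(np.radians(tilt)),np.sin(np.radians(tilt))
    M=R.from_quat(o["eef_rot"]).as_matrix(); a=-c*M[:,2]-s*M[:,1]
    O=np.array(o["ee_pos"])-.019*M[:,2]+off*M[:,1]-.0805*a; d=(O-S)*1e3
    print("O-S mm: along axis",(d@ax).round(1),"radial perp",(d@np.array([.906*.951,-.906*.309,.423])).round(1),"tang",(d@th_).round(1))
E
python3 -c "
from h import *
state();rel(22);rel(25)"
```

```text
t 9.6 p [0.6505 0.0038 0.1332] q [ 8.095e-01  5.871e-01 -1.000e-04 -1.000e-04] F [-0.1 -0.7 -1.1] T [ 0.01 -0.05 -0.  ] gap 0.016
O-S mm: along axis 11.0 radial perp -0.3 tang -0.9
O-S mm: along axis 10.9 radial perp 3.9 tang -0.9
```

Call:
apply_moves(
  travel=[
    [0.05,0.1,0.2],
    [0,0.08,0.18],
    [0,0.08,0.18],
    [0,0,0],
    [0,0,0],
  ],
  spin=[0,0,0,0,0],
  hand=[1,1,1,1,1],
)

```text
t: 10.1
ee_pos: [0.6531, 0.0035, 0.1276]
eef_rot: [0.809, 0.587, -0.0, -0.0]
contact_force: [-0.3, -0.2, -1.3]
finger_gap: 0.0154
```

```bash
python3 -c "
from h import *
state();rel(22)"
```

```text
t 10.1 p [0.6531 0.0035 0.1276] q [ 8.095e-01  5.872e-01 -0.000e+00 -1.000e-04] F [-0.3 -0.2 -1.3] T [ 0.03 -0.02 -0.09] gap 0.0154
O-S mm: along axis 4.9 radial perp -0.3 tang -0.3
```

Call:
apply_moves(
  travel=[
    [0,0.08,0.18],
    [0,0.08,0.18],
    [0,0.06,0.12],
    [0,0,0],
    [0,0,0],
  ],
  spin=[0,0,0,0,0],
  hand=[1,1,1,1,1],
)

```text
t: 10.6
ee_pos: [0.6551, 0.0032, 0.1242]
eef_rot: [0.809, 0.587, 0.0, 0.0]
contact_force: [-5.3, 0.4, 11.3]
finger_gap: 0.0157
```

```bash
python3 -c "
from h import *
state();rel(22)"
```

```text
t 10.6 p [0.6551 0.0032 0.1242] q [8.095e-01 5.872e-01 1.000e-04 2.000e-04] F [-5.3  0.4 11.3] T [-0.14  1.03 -0.11] gap 0.0157
O-S mm: along axis 0.9 radial perp 0.0 tang -0.1
```

Call:
apply_moves(
  travel=[
    [0,-0.1,0.05],
    [0,-0.1,0.05],
    [0,-0.1,0.05],
    [0,0,0],
    [0,0,0],
    [0,0,0],
    [0,0,0],
    [0,0,0],
    [0,0,0],
  ],
  spin=[0,0,0,0,0.06,0.06,0.06,0.06,0],
  hand=[1,1,1,1,1,1,1,1,1],
  grip_force=25,
)

```text
t: 11.5
ee_pos: [0.6534, 0.007, 0.1232]
eef_rot: [0.874, 0.486, 0.002, -0.001]
contact_force: [-2.3, 6.1, 10.5]
finger_gap: 0.0155
```

```bash
python3 -c "
from h import *
state();rel(25)"
```

```text
t 11.5 p [0.6534 0.007  0.1232] q [ 8.739e-01  4.861e-01  2.200e-03 -7.000e-04] F [-2.3  6.1 10.5] T [1.57 0.3  0.17] gap 0.0155
O-S mm: along axis 1.5 radial perp 0.5 tang -4.4
```

Call:
apply_moves(
  travel=[
    [0,0,0],
    [0,0,0],
    [0,0,0],
    [0,0,0],
    [0,0,0],
  ],
  spin=[0.06,0.06,0.06,0.06,0],
  hand=[1,1,1,1,1],
)

```text
t: 12.0
ee_pos: [0.6558, 0.0109, 0.1239]
eef_rot: [0.925, 0.379, 0.006, -0.002]
contact_force: [4.3, 14.2, 7.7]
finger_gap: 0.0158
```

```bash
python3 -c "
from h import *
state();w=grab('wrist');save(w,'w5');f=grab('scene');save(f,'s5')
im=np.hstack([cv2.resize(w['img'][160:360,180:380],(400,400),interpolation=3),cv2.resize(f['img'][130:210,200:280],(400,400),interpolation=3)])
cv2.imwrite('pics/c5.png',im[:,:,::-1])"
```

```text
t 12.0 p [0.6558 0.0109 0.1239] q [ 0.9252  0.3794  0.0056 -0.0024] F [ 4.3 14.2  7.7] T [ 3.94 -1.49  0.56] gap 0.0158
```

View pics/c5.png

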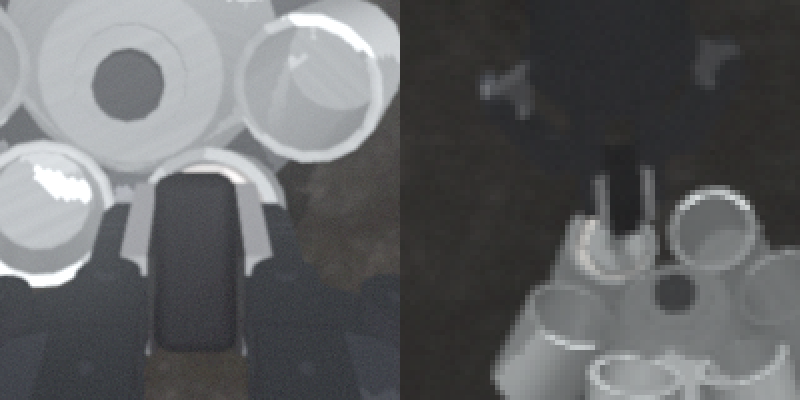

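Call:
apply_moves(
  travel=[
    [0,0,0],
    [0,0,0],
    [0,0,0],
  ],
  spin=[0,0,0],
  hand=[2.1,2.1,2.1],
)

```text
t: 12.4
ee_pos: [0.6525, 0.0035, 0.1215]
eef_rot: [0.926, 0.378, 0.0, 0.0]
contact_force: [-1.2, 0.7, 3.4]
finger_gap: 0.0208
```

```bash
python3 -c "
from h import *
state()"
```

```text
t 12.4 p [0.6525 0.0035 0.1215] q [9.259e-01 3.777e-01 1.000e-04 1.000e-04] F [-1.2  0.7  3.4] T [0.4  0.   0.05] gap 0.0208
```

Call:
apply_moves(
  travel=[
    [0,0,0],
    [0,0,0],
    [0,0,0],
    [0,0,0],
    [0,0,0],
    [0,0,0],
    [0,0,0],
  ],
  spin=[0.08,0.08,0.08,0.08,0.08,0.08,0],
  hand=[2.1,2.1,2.1,2.1,2.2,2.3,2.3],
)

```text
t: 13.1
ee_pos: [0.6552, 0.0057, 0.1229]
eef_rot: [0.989, 0.146, 0.003, -0.001]
contact_force: [3.7, 4.7, 4.4]
finger_gap: 0.0233
```

```bash
cat >> h.py <<'E'
def handle_top(f):
    """dark handle's top-face direction seen in wrist view: crop for the eye"""
    g=cv2.cvtColor(f["img"],cv2.COLOR_RGB2GRAY)[220:350,220:340]; return g
E
python3 -c "
from h import *
o=state();M=R.from_quat(o['eef_rot']).as_matrix();print('yaw',np.degrees(np.arctan2(M[1,0],M[0,0])))
w=grab('wrist');save(w,'w6');f=grab('scene');save(f,'s6')
im=np.hstack([cv2.resize(w['img'][160:360,180:380],(400,400),interpolation=3),cv2.resize(f['img'][130:210,200:280],(400,400),interpolation=3)])
cv2.imwrite('pics/c6.png',im[:,:,::-1])"
```

```text
t 13.1 p [0.6552 0.0057 0.1229] q [ 9.892e-01  1.463e-01  3.400e-03 -8.000e-04] F [3.7 4.7 4.4] T [ 1.24 -1.64  0.29] gap 0.0233
yaw 16.823059032298804
```

View pics/c6.png

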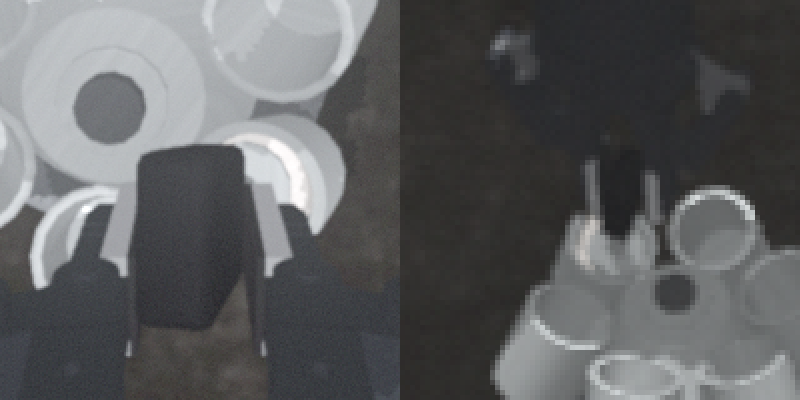

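Call:
apply_moves(
  travel=[
    [0,0,0],
    [0,0,0],
    [0,0,0],
    [0,0,0],
    [0,0,0],
  ],
  spin=[0.08,0.08,0.08,0.08,0],
  hand=[2.4,2.4,2.4,2.5,2.5],
)

```text
t: 13.7
ee_pos: [0.6564, 0.005, 0.1236]
eef_rot: [1.0, -0.013, 0.004, -0.001]
contact_force: [6.4, 0.3, 6.2]
finger_gap: 0.0252
```

```bash
python3 -c "
from h import *
o=state();M=R.from_quat(o['eef_rot']).as_matrix();print('yaw',np.degrees(np.arctan2(M[1,0],M[0,0])))
w=grab('wrist');save(w,'w7')
g=cv2.cvtColor(w['img'],cv2.COLOR_RGB2GRAY);k=(g<62).astype('uint8');k[:,:230]=0;k[:,330:]=0
for v in range(225,330,8):
  r=g[v,225:335]; print(v,' '.join(f'{x:3d}' for x in r[::4]))"
```

```text
t 13.7 p [0.6564 0.005  0.1236] q [ 9.999e-01 -1.340e-02  4.500e-03 -9.000e-04] F [6.4 0.3 6.2] T [ 0.09 -2.35  0.24] gap 0.0252
yaw -1.5330954384063908
225 121 117 116 115 114 153 194 194 190 191 194 196 197 178 186 192 177 212 193 195 196 195 197 195 184 228 226 191
233 117 118 120 114 111 188 195 189 192 189 145  69  71  74  72  75  73  75  76  74 192 194 197 196 194 198 199 229
241 117 116 115 150 193 190  82  73  73  68  72  69  73  72  67  72  68  74  74  75 155 169 172 195 193 199 198 255
249 194 191 192 193 192 116  71  67  69  72  75  72  72  72  73  67  66  71  71  69 157 168 205 220 220 225 222 255
257 195 192 195 174 170 103  70  68  69  71  67  75  72  72  72  65  69  69  69  70  72 156 169 168 218 223 255 255
265  77  80 109 171 168 101  71  68  72  68  67  66  64  67  70  67  59  61  65  68  69  84 169 170 160  82  81 119
273  81  75 168 170 168  70  71  62  63  62  62  66  65  65  61  58  62  65  61  67  69  71 163 169 169  97  82  84
281  79 141 169 166 160  67  64  70  63  68  65  67  65  66  62  61  55  68  62  59  69  68 100 167 168 166  75  79
289  76 133 189 192 106  67  63  62  64  65  63  67  65  65  61  55  58  59  56  60  63  66  75 187 190 155  77  77
297  73  73  73 146 117  71  67  64  69  63  64  60  67  67  59  56  55  62  62  76  60  63  79 178  73  69  67  77
305  71  76  71  76  76  67  59  63  63  66  65  66  64  61  63  53  52  54  82  84  70  67  74  69  72  70  66  66
313  72  73  71  69  77  67  62  61  63  69  65  63  68  61  63  61  54  84  83  84  79  59  70  64  70  67  67  67
321  72  68  73  74  73  75  63  65  66  63  69  71  64  65  62  69  80  85  88  79  81  65  69  67  59  68  61  66
329  70  73  71  74  78  72 255 255 255 255 255  98  80  73  76  74  72  75  85  79  78  62  75  66  68  68  68  63
```

Call:
apply_moves(
  travel=[
    [0,0,0],
    [0,0,0],
    [0,0,0],
    [0,0,0],
    [0,0,0],
  ],
  spin=[0.06,0.08,0.08,0.08,0],
  hand=[2.6,2.6,2.6,2.6,2.6],
)

```text
t: 14.25
ee_pos: [0.6571, 0.0039, 0.124]
eef_rot: [0.987, -0.163, 0.005, -0.001]
contact_force: [6.6, -2.1, 9.8]
finger_gap: 0.0261
```

```bash
python3 -c "
from h import *
o=state();M=R.from_quat(o['eef_rot']).as_matrix();print('yaw',np.degrees(np.arctan2(M[1,0],M[0,0])))
f=grab('scene');save(f,'s8')"
```

```text
t 14.25 p [0.6571 0.0039 0.124 ] q [ 0.9866 -0.1629  0.0051 -0.001 ] F [ 6.6 -2.1  9.8] T [-0.38 -2.66  0.32] gap 0.0261
yaw -18.75640949057661
```

Call:
apply_moves(
  travel=[
    [0,0,0],
    [0,0,0],
    [0,0,0],
    [0,0,0],
    [0,0,0],
  ],
  spin=[0.08,0.08,0.08,0.0,0],
  hand=[2.6,2.6,2.6,2.6,2.6],
)

```text
t: 14.8
ee_pos: [0.6567, 0.0018, 0.1237]
eef_rot: [0.96, -0.279, 0.005, -0.0]
contact_force: [6.8, -2.2, 7.7]
finger_gap: 0.026
```

```bash
python3 -c "
from h import *
o=state();M=R.from_quat(o['eef_rot']).as_matrix();print('yaw',np.degrees(np.arctan2(M[1,0],M[0,0])))"
```

```text
t 14.8 p [0.6567 0.0018 0.1237] q [ 9.602e-01 -2.793e-01  4.800e-03 -4.000e-04] F [ 6.8 -2.2  7.7] T [-1.08 -2.64  0.35] gap 0.026
yaw -32.43661825467663
```

Call:
apply_moves(
  travel=[
    [0,0,0],
    [0,0,0],
    [0,0,0],
    [0,0,0],
  ],
  spin=[0.06,0.06,0.06,0],
  hand=[2.6,2.6,2.6,2.6],
)

```text
t: 15.2
ee_pos: [0.6566, 0.0031, 0.1236]
eef_rot: [0.931, -0.365, 0.005, -0.001]
contact_force: [7.1, -0.4, 6.6]
finger_gap: 0.0263
```

```bash
python3 -c "
from h import *
o=state();M=R.from_quat(o['eef_rot']).as_matrix();print('yaw',np.degrees(np.arctan2(M[1,0],M[0,0])))
w=grab('wrist');save(w,'w9');f=grab('scene');save(f,'s9')
im=np.hstack([cv2.resize(w['img'][160:360,180:380],(400,400),interpolation=3),cv2.resize(f['img'][130:210,200:280],(400,400),interpolation=3)])
cv2.imwrite('pics/c9.png',im[:,:,::-1])"
```

```text
t 15.2 p [0.6566 0.0031 0.1236] q [ 0.9312 -0.3646  0.0045 -0.0014] F [ 7.1 -0.4  6.6] T [-0.45 -2.67  0.78] gap 0.0263
yaw -42.76519004566095
```

View pics/c9.png

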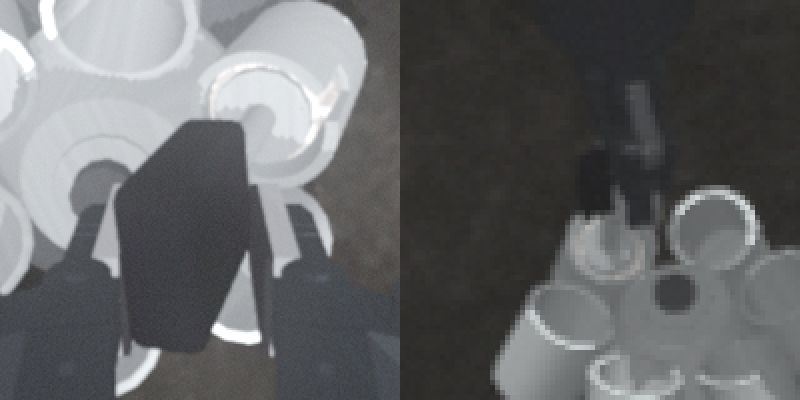

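Call:
apply_moves(
  travel=[
    [0,0,0],
    [0,0,0],
  ],
  spin=[0.05,0],
  hand=[2.6,2.6],
)

```text
t: 15.5
ee_pos: [0.6559, 0.0022, 0.1234]
eef_rot: [0.922, -0.388, 0.004, -0.001]
contact_force: [4.5, -2.5, 7.7]
finger_gap: 0.0263
```

```bash
python3 - <<'E'
from h import *
o=state();M=R.from_quat(o['eef_rot']).as_matrix();print('yaw',np.degrees(np.arctan2(M[1,0],M[0,0])),o["joint_pos"])
w=load('w9'); p=np.array([.6566,.0031,.1236])
# predicted handle top corners for turn phi about true axis
for phi in (65,72,80,88):
  a=ax/np.linalg.norm(ax); x0=np.array([.906*.951,-.906*.309,.423]); Q=R.from_rotvec(-np.radians(phi)*a); x=Q.apply(x0); y=np.cross(a,x)
  c=[proj(w,S+.1*a+sx*.017*x+sy*.008*y) for sx,sy in((1,1),(1,-1),(-1,-1),(-1,1))]
  b=[proj(w,S+.055*a+sx*.017*x+sy*.008*y) for sx,sy in((1,1),(1,-1),(-1,-1),(-1,1))]
  t=lambda q:[(np.array(v)-[180,160])*2 for v in q]
  print(phi,np.round(t(c)).astype(int).tolist(),np.round(t(b)).astype(int).tolist())
E
```

```text
t 15.5 p [0.6559 0.0022 0.1234] q [ 9.217e-01 -3.879e-01  4.000e-03 -8.000e-04] F [ 4.5 -2.5  7.7] T [-0.98 -2.14  0.66] gap 0.0263
yaw -45.64596862614979 [-0.031509    0.64268462 -0.07428181  1.6261753   0.06144503  0.8672772
 -0.92709369]
65 [[213, 379], [168, 405], [47, 294], [83, 259]] [[277, 237], [238, 265], [144, 177], [178, 144]]
72 [[210, 386], [159, 405], [48, 286], [93, 258]] [[274, 243], [230, 265], [146, 171], [186, 142]]
80 [[205, 392], [148, 403], [51, 279], [104, 259]] [[269, 249], [221, 265], [149, 164], [195, 142]]
88 [[198, 397], [137, 400], [56, 272], [116, 261]] [[264, 254], [212, 263], [154, 158], [205, 143]]
```

Call:
apply_moves(
  travel=[
    [0,0,0],
    [0,0,0],
    [0,0,0],
    [0,0,-1],
    [0,0,-2],
    [0,0,-3],
    [0,0,0],
  ],
  spin=[-0.1,-0.1,0,0,0,0,0],
  hand=[3.4,4.5,5,5,6,6,6],
)

```text
t: 16.2
ee_pos: [0.6546, 0.0038, 0.1861]
eef_rot: [0.956, -0.295, 0.003, -0.001]
contact_force: [-0.5, -0.8, 1.4]
finger_gap: 0.0601
```

```bash
python3 - <<'E'
from h import *
state();plan([.6511,.0045,.181],-100,8)
w=grab('wrist');save(w,'w10');f=grab('scene');save(f,'s10')
E
```

```text
t 16.2 p [0.6546 0.0038 0.1861] q [ 0.9556 -0.2946  0.0032 -0.0012] F [-0.5 -0.8  1.4] T [ 0.01 -0.05 -0.02] gap 0.0601
from [0.6546 0.0038 0.1861] -34.26 spin/row 0.143 dyaw -65.74
[-0.04, 0.02, 0.06], [-0.04, 0.02, 0.06], [-0.03, 0.03, 0.06], [-0.03, 0.03, 0.06], [-0.03, 0.04, 0.06], [-0.02, 0.04, 0.06], [-0.01, 0.04, 0.06], [-0.01, 0.04, 0.06],
```

```bash
python3 - <<'E'
from h import *
w=load('w10')
a=ax/np.linalg.norm(ax); x0=np.array([.906*.951,-.906*.309,.423])
for phi in (50,65,80,95):
  x=R.from_rotvec(-np.radians(phi)*a).apply(x0); y=np.cross(a,x)
  print(phi,*[np.round([proj(w,S+z*a+sx*.017*x+sy*.008*y) for sx,sy in((1,1),(1,-1),(-1,-1),(-1,1))]).astype(int).tolist() for z in(.1,.055)])
g=cv2.cvtColor(w["img"],cv2.COLOR_RGB2GRAY)
for v in range(170,340,5): print(v,"".join("#" if q<60 else "+" if q<90 else "-" if q<140 else "." for q in g[v,160:400:3]))
E
```

```text
50 [[285, 265], [272, 281], [228, 245], [239, 227]] [[310, 231], [298, 246], [261, 216], [272, 200]]
65 [[283, 272], [265, 282], [229, 238], [246, 226]] [[308, 237], [292, 247], [263, 210], [278, 198]]
80 [[279, 277], [258, 281], [232, 233], [253, 226]] [[305, 241], [286, 246], [266, 205], [284, 198]]
95 [[274, 280], [251, 279], [237, 229], [261, 228]] [[300, 245], [280, 245], [270, 201], [291, 200]]
170 -..............................................................+++---+++++----++
175 -..............................................................--+--++--++++-+++
180 -...............................................................-+++++++++++++++
185 --..............................................................---+++++++++++++
190 ---............................................................----+++++++++++++
195 ----.-........................................................------++++++++++++
200 -.........--.....................-------.....................--------+++--++++++
205 ..............................----------....................---------+++++++++++
210 ............
[... 1493 characters left out ...]
++++++++-....-++++++
300 ++++++++...+++++++++......--------------------------+------+++++++++-..-++++++++
305 +++++++++..++++++++-+---+---------------------------++---+++++++++++-..+++++++++
310 ++++++++++++++++++----+++-+++-------------+-----------+---++++++++++++++++++++++
315 +++++++++++++++++---++++--++-+--------------++---+-----------+++++++++++++++++++
320 +++++++++++++++++-----+--+++++++-------++---+++++++++-+---+---++++++++++++++++++
325 +++++++++++++++++-----+++++++++++---++-++++++-++++++-----+++++++++++++++++++++++
330 ++++++++++++++#++++---+++-++++++++++++-+++++-++++++------+++--+++#++++++++++++++
335 ++++++++++++++++++++-+++++++++++++++++++++++++-++++-+++-++++++++++++++++++++++++
```

```bash
python3 - <<'E'
from h import *
w=load('w10')
t=plane(w,242,242,.157);b=plane(w,270,221,.117)
print(t.round(4),b.round(4),"pred",(S+.1*ax).round(4),(S+.055*ax).round(4))
d=t-b;print("tilt",np.degrees(np.arctan2(np.hypot(*d[:2]),d[2])),"dir",np.degrees(np.arctan2(d[1],d[0])))
plan([.6475,.0035,.181],-110,8)
E
```

```text
[0.64  0.018 0.157] [0.6524 0.0086 0.117 ] pred [0.6423 0.0074 0.1583] [0.6604 0.0015 0.1175]
tilt 21.28393965693243 dir 143.18115722686588
from [0.6528 0.0036 0.1826] -34.21 spin/row 0.165 dyaw -75.79
[-0.05, 0.04, 0.02], [-0.05, 0.05, 0.02], [-0.04, 0.05, 0.02], [-0.03, 0.06, 0.02], [-0.02, 0.06, 0.02], [-0.01, 0.07, 0.02], [0.0, 0.07, 0.02], [0.01, 0.06, 0.02],
```

Call:
apply_moves(
  travel=[
    [0,0,0],
    [0,0,0],
    [0,0,0],
    [0,0,0],
    [0,0,0],
    [0,0,0],
    [0,0,0],
    [0,0,0],
    [0,0,0],
    [-0.34,0.64,0],
    [0,0,0],
  ],
  spin=[0.147,0.147,0.147,0.147,0.147,0.147,0.147,0.147,0.147,0,0],
  hand=[7.5,7.5,7.5,7.5,7.5,7.5,7.5,7.5,7.5,7.5,7.5],
)

```text
t: 17.4
ee_pos: [0.6465, 0.0104, 0.1807]
eef_rot: [-0.576, 0.817, 0.001, -0.001]
contact_force: [0.3, 0.0, 0.3]
finger_gap: 0.0746
```

```bash
python3 - <<'E'
from h import *
state();plan([.648,.009,.1195],-110,1)
w=grab('wrist');save(w,'w11')
g=cv2.cvtColor(w["img"],cv2.COLOR_RGB2GRAY)
print(proj(w,S+.1*ax),proj(w,S+.055*ax),proj(w,[.64,.018,.157]))
for v in range(150,330,5): print(v,"".join("#" if q<60 else "+" if q<90 else "-" if q<140 else "." for q in g[v,160:400:3]))
E
```

```text
t 17.4 p [0.6465 0.0104 0.1807] q [-5.763e-01  8.172e-01  6.000e-04 -6.000e-04] F [0.3 0.  0.3] T [ 0.02 -0.02  0.03] gap 0.0746
from [0.6465 0.0104 0.1807] -109.62 spin/row 0.007 dyaw -0.38
[0.09, -0.19, 6.12], 
[286.54735467 256.41669824] [284.36119909 204.32196875] [270.37325792 264.47383607]
150 #####+###+##+#++----+-----------...........................---......-++++++++++#
155 ######+++#++-.........---------........................-----...........+++++++++
160 ####+++++#-.............-------..................-..-------.............-+++++++
165 +###+##++................------..................-..-----................-++++++
170 ++#++##++.................----.......................----.................++++++
175 ++++#++#+...................-.............................................++++++
180 #+++++#++................................................................-++++++
185 +#+#####+-...............................................................-++++++
190 ######++#+...............................................................+++++++
195 #####++##+-...--.-................
[... 1556 characters left out ...]
.....-#######-..--+#
290 --..-###########+#####++##++#++++.-............--..#########++++++########-..--+
295 ...-############+++++++#++#++#++#.--...........--.-###########++++#########-..--
300 -.-#############+####+#++#++++###-.---.......---..############+#+###########--..
305 ..-##########+#+####++###++#######-.-----------..##############+#++##########...
310 ..-#################+++++#+########+...------..-############################+..+
315 ##############++#########++###########-.....-+####################++############
320 #############+#########++#######################################################
325 ################++#################################################++###########
```

Call:
apply_moves(
  travel=[
    [0,-0.15,1.5],
    [0,0,1.5],
    [0,0,1.5],
    [0,0,1.6],
    [0,0,0],
    [0,0,0],
    [0,0,0],
    [0,0,0],
    [0,0,0],
    [0,0,0],
  ],
  spin=[0,0,0,0,0,0,0,0,0,0],
  hand=[7.5,7.5,7.5,7.5,5,3,3,3,3,3],
  grip_force=50,
)

```text
t: 18.45
ee_pos: [0.6492, 0.0085, 0.1209]
eef_rot: [-0.574, 0.819, -0.0, 0.0]
contact_force: [-0.4, 0.0, -0.2]
finger_gap: 0.033
```

```bash
python3 - <<'E'
from h import *
state()
E
```

```text
t 18.45 p [0.6492 0.0085 0.1209] q [-5.744e-01  8.186e-01 -2.000e-04  3.000e-04] F [-0.4  0.  -0.2] T [-0.16 -0.    0.04] gap 0.033
```

Call:
apply_moves(
  travel=[
    [0,0.08,-0.18],
    [0,0.08,-0.18],
    [0,0.13,-0.27],
    [0,0.13,-0.27],
    [0,0.13,-0.27],
    [0,0,0],
  ],
  spin=[0,0,0,0,0,0],
  hand=[3,3,3,3,3,3],
)

```text
t: 19.05
ee_pos: [0.6442, 0.0101, 0.1316]
eef_rot: [-0.574, 0.819, -0.0, 0.0]
contact_force: [4.0, -1.6, -9.4]
finger_gap: 0.0334
```

```bash
python3 - <<'E'
from h import *
state(); f=grab('scene');save(f,'s12')
E
```

```text
t 19.05 p [0.6442 0.0101 0.1316] q [-5.743e-01  8.187e-01 -5.000e-04  1.000e-04] F [ 4.  -1.6 -9.4] T [-0.41 -1.04  0.02] gap 0.0334
```

Call:
apply_moves(
  travel=[
    [0,0.17,-0.36],
    [0,0.17,-0.36],
    [0,0.17,-0.36],
    [0,0.17,-0.36],
    [0,0.17,-0.36],
    [0,0,0],
  ],
  spin=[0,0,0,0,0,0],
  hand=[3,3,3,3,3,3],
)

```text
t: 19.7
ee_pos: [0.6358, 0.0136, 0.1509]
eef_rot: [-0.574, 0.819, -0.0, 0.0]
contact_force: [1.0, -0.3, -1.7]
finger_gap: 0.0333
```

```bash
python3 - <<'E'
from h import *
state()
E
```

```text
t 19.7 p [0.6358 0.0136 0.1509] q [-5.744e-01  8.186e-01 -1.000e-04  4.000e-04] F [ 1.  -0.3 -1.7] T [-0.14 -0.13 -0.02] gap 0.0333
```

```bash
python3 - <<'E'
from h import *
f=grab('scene');save(f,'s13');b=load('s12')
for n,q in(("s12",b),("s13",f)):
  i=q["img"].astype(int)
  print(n,"plug top now if drawn 32",proj(f,S+.032*ax).round(),"bottom",proj(f,S-.013*ax).round(),"mouth",proj(f,S+.008*ax).round())
  for v in range(140,204,2): print(v,"".join("W" if (p.min()>170) else "c" if p[0]-p[2]>12 and p.min()>90 else "." if p.min()>90 else "#" if p.max()<45 else "-" for p in i[v,205:280]))
E
```

```text
s12 plug top now if drawn 32 [243. 174.] bottom [240. 181.] mouth [242. 178.]
140 #-------------------#----##-----------------------##-----------------------
142 ---------------------------------##-#------###-------------------#---------
144 --------------------------------#--------------------------------#-#-------
146 -----------------------------------------------#---------------------------
148 ---------------------------------------------#----------------#------------
150 ------------------------------#--#---------------##-----------------#------
152 ------------------....---------------------#-----------------------#-------
154 ------------------..---------------------#---------------------------------
156 ---------------------------------------------------------------------------
158 ---------------------------------------------####--------------------------
160 ---------------------#------------------------####-..--------#-------------
162 ----------------------------------------------####--.----------------------
164 -------------------------------------------#########------
[... 3475 characters left out ...]
-----#----.....................--------.....................
188 ---------------------.........................--------.....................
190 ------------#---#---..........................--------.....................
192 -------------------..............................-.........................
194 ------------------.........................................................
196 -----------------..........................................................
198 ----------------...........................................................
200 ---------------............................................................
202 --------------.............................................................
```

Call:
apply_moves(
  travel=[
    [0,0.17,-0.36],
    [0,0.17,-0.36],
    [0,0.17,-0.36],
    [0,0.17,-0.36],
    [0,0.17,-0.36],
    [0,0.17,-0.36],
    [0,0.17,-0.36],
    [0,0.17,-0.36],
    [0,0.17,-0.36],
    [0,0.17,-0.36],
    [0,0,-1],
    [0,0,-1],
  ],
  spin=[0,0,0,0,0,0,0,0,0,0,0,0],
  hand=[3,3,3,3,3,3,3,3,3,3,3,3],
)

```text
t: 20.95
ee_pos: [0.6198, 0.0191, 0.2069]
eef_rot: [-0.574, 0.819, 0.0, -0.0]
contact_force: [0.1, -0.0, -1.0]
finger_gap: 0.0338
```

```bash
python3 - <<'E'
from h import *
state(); f=grab('scene');save(f,'s14')
print(proj(f,get_obs()["ee_pos"]))
i=f["img"].astype(int)
for v in range(110,204,3): print(v,"".join("W" if (p.min()>170) else "c" if p[0]-p[2]>12 and p.min()>90 else "." if p.min()>90 else "#" if p.max()<45 else "-" for p in i[v,205:285]))
E
```

```text
t 20.95 p [0.6198 0.0191 0.2069] q [-0.5743  0.8186  0.     -0.    ] F [ 0.1 -0.  -1. ] T [ 0.02  0.04 -0.01] gap 0.0338
[252.31229217 154.10588987]
110 ##----------##----#--#-----###-##------------------#----#--#---.....------------
113 -----#################-##-#########-------------------------#------------------.
116 -#---############-#---#----####--------#----------------------------------------
119 ##---#################-#########----#---------------#---------------------------
122 ####################-##-#####-------------#-------------------------------------
125 ###-------------###########----------##-#------#----##--------------------------
128 -#-----##------#########---------------#----------#-----------------------------
131 ---------------###---------------###-#--------##------#-------------------------
134 --------------#####--...--------###---###--#------#---##----------------------##
137 ------------------#--------------##---------------------------------------------
140 -------------------------------##------------#---#####--------------------------
143 ------------
[... 1068 characters left out ...]
....W....--.....----
182 --------------------------....................-----.WW.......................W.-
185 -------------------------......................-----..........................W.
188 ---------------------.........................--------.......................W..
191 ----------#---------...........................------...........................
194 ----#-------------..............................................................
197 -----------------...............................................................
200 ---------------.................................................................
203 --------------..................................................................
```

Call:
apply_moves(
  travel=[
    [0,0,-1.5],
    [0,0,-2],
    [0,0,-2],
    [0,0,-1.5],
    [0,0,0],
    [0,0,0],
  ],
  spin=[0,0,0,0,0,0],
  hand=[3,3,3,3,3,3],
)

```text
t: 21.6
ee_pos: [0.6197, 0.0191, 0.276]
eef_rot: [-0.574, 0.819, -0.0, 0.0]
contact_force: [0.6, 0.5, -3.3]
finger_gap: 0.0332
```

```bash
python3 - <<'E'
from h import *
o=state(); f=grab('scene');save(f,'s15');p=np.array(o["ee_pos"])
G=p+[0,0,.019]
for th in(0,10,20,25):
  a=np.array([-np.sin(np.radians(th))*.951,np.sin(np.radians(th))*.309,np.cos(np.radians(th))])
  print(th,"collar",proj(f,G-.078*a).round(),"plug bottom",proj(f,G-.123*a).round())
i=f["img"].astype(int)
for v in range(100,204,3): print(v,"".join("W" if (q.min()>170) else "." if q.min()>90 else "#" if q.max()<45 else "-" for q in i[v,205:285]))
plan([.489,-.2743,.26],-110,10)
E
```

```text
t 21.6 p [0.6197 0.0191 0.276 ] q [-5.743e-01  8.186e-01 -0.000e+00  1.000e-04] F [ 0.6  0.5 -3.3] T [ 0.02  0.03 -0.01] gap 0.0332
0 collar [252. 152.] plug bottom [253. 165.]
10 collar [249. 149.] plug bottom [248. 160.]
20 collar [245. 145.] plug bottom [243. 154.]
25 collar [244. 143.] plug bottom [240. 151.]
100 ##########-##---------------------##-##----#---#---##-##---------------#--------
103 ####---------------------------##--#---#-----#------#---------------------------
106 ###---#####-##---.....----------##---#--#####----#-#-#--------------------------
109 --##--####---##---------------------#-#-#----####----##-------------------------
112 ---#--###---####-##--#--#------###--#-###----##--#-----------------------------.
115 ------#############-###########-##---##-##-#----####-##-------------------------
118 ##---#####################--#-#---#--#----##----######-..-...------------#------
121 #########################-##-#----##----##------#######-.-..-##-----------------
124 ####-#################-########--#-##-----#################---------------------
127 ##-----#--------
[... 1739 characters left out ...]
......................WW.
190 --------------###---..........................--------..........................
193 -------------------.............................................................
196 -----------------...............................................................
199 ----------------................................................................
202 --------------..................................................................
from [0.6194 0.0192 0.2754] -109.89 spin/row 0.0 dyaw -0.11
[3.2, 0.23, 0.15], [3.2, 0.23, 0.15], [3.2, 0.23, 0.15], [3.2, 0.23, 0.15], [3.2, 0.23, 0.15], [3.2, 0.22, 0.15], [3.2, 0.22, 0.15], [3.2, 0.22, 0.15], [3.2, 0.22, 0.15], [3.2, 0.22, 0.15],
```

Call:
apply_moves(
  travel=[
    [2,0.1,0.1],
    [3.2,0.23,0.1],
    [3.2,0.23,0.1],
    [3.2,0.23,0.1],
    [3.2,0.23,0.1],
    [3.2,0.23,0.1],
    [3.2,0.23,0.1],
    [3.2,0.23,0.1],
    [3.2,0.23,0.1],
    [3.2,0.23,0.1],
    [1.2,0.1,0],
    [0,0,0],
  ],
  spin=[0,0,0,0,0,0,0,0,0,0,0,0],
  hand=[3,3,3,3,3,3,3,3,3,3,3,3],
  grip_force=20,
)

```text
t: 22.85
ee_pos: [0.4877, -0.2763, 0.2655]
eef_rot: [-0.573, 0.82, 0.0, -0.001]
contact_force: [0.9, -0.1, -2.0]
finger_gap: 0.0331
```

```bash
cat > chk.py <<'E'
from h import *
import sys
o=state(); f=grab('scene');save(f,sys.argv[1]);t=grab('top');save(t,sys.argv[1]+'t');p=np.array(o["ee_pos"])
M=R.from_quat(o["eef_rot"]).as_matrix();G=p-.019*M[:,2]
for th in(0,10,20,30):
  a=np.sin(np.radians(th))*M[:,1]-np.cos(np.radians(th))*M[:,2]
  print(th,"scene collar",proj(f,G-.078*a).round(),"bottom",proj(f,G-.123*a).round(),"top: collar",proj(t,G-.078*a).round(),"bottom",proj(t,G-.123*a).round())
i=f["img"].astype(int);c=proj(f,G-.1*np.array([0,0,1])).astype(int);print(c)
for v in range(c[1]-26,c[1]+30,2): print(v,c[0]-35,"".join("W" if (q.min()>170) else "." if q.min()>90 else "#" if q.max()<45 else "-" for q in i[v,c[0]-35:c[0]+40]))
E
python3 chk.py s16
```

```text
t 22.85 p [ 0.4877 -0.2763  0.2655] q [-5.726e-01  8.198e-01  3.000e-04 -8.000e-04] F [ 0.9 -0.1 -2. ] T [-0.01  0.07 -0.03] gap 0.0331
0 scene collar [353. 107.] bottom [351. 121.] top: collar [400. 220.] bottom [396. 223.]
10 scene collar [349. 105.] bottom [346. 116.] top: collar [402. 215.] bottom [398. 214.]
20 scene collar [346. 101.] bottom [341. 111.] top: collar [404. 209.] bottom [401. 206.]
30 scene collar [343.  98.] bottom [336. 106.] top: collar [406. 204.] bottom [405. 198.]
[351 113]
87 316 ...............................------..-######-............................
89 316 ...............................------..-###--..............................
91 316 ..................................--...--..................................
93 316 --.........................................................................
95 316 ---------..................................................................
97 316 ---------------.........W..................................................
99 316 ---------------------..WW..................................................
101 316 ------
[... 1049 characters left out ...]
----------------------------
127 316 ---------------------------------------------------------------------------
129 316 ---------------------------------------------------------------------------
131 316 ---------------------------------------------------------------------------
133 316 ---------------------------------------------------------------------------
135 316 ---------------------------------------------------------------------------
137 316 ---------------------------------------------------------------------------
139 316 ---------------------------------------------------------------------------
141 316 ---------------------------------------------------------------------------
```

Call:
apply_moves(
  travel=[
    [0,1.1,1.5],
    [0,1.1,3],
    [0,1.2,3.5],
    [0,0,3.5],
    [0,0,2],
    [0,0,1.2],
    [0,0,0.3],
    [0,0,0],
  ],
  spin=[0,0,0,0,0,0,0,0],
  hand=[3,3,3,3,3,3,3,3],
)

```text
t: 23.75
ee_pos: [0.4582, -0.262, 0.1163]
eef_rot: [-0.575, 0.818, -0.0, 0.0]
contact_force: [0.4, 0.2, -2.0]
finger_gap: 0.0333
```

Call:
apply_moves(
  travel=[
    [0,0,0.2],
    [0,0,0.2],
    [0,0,0.1],
    [0,0,0.1],
    [0,0,0],
  ],
  spin=[0,0,0,0,0],
  hand=[3,3,3,3,3],
)

```text
t: 24.25
ee_pos: [0.4576, -0.2625, 0.1101]
eef_rot: [-0.574, 0.819, -0.0, 0.0]
contact_force: [-0.8, 0.1, -1.7]
finger_gap: 0.0328
```

Call:
apply_moves(
  travel=[
    [0,0,0.1],
    [0,0,0.1],
    [0,0,0.1],
    [0,0,0.1],
    [0,0,0],
  ],
  spin=[0,0,0,0,0],
  hand=[3,3,3,3,3],
)

```text
t: 24.75
ee_pos: [0.4575, -0.2624, 0.1059]
eef_rot: [-0.574, 0.819, 0.0, -0.0]
contact_force: [0.7, 0.3, -2.4]
finger_gap: 0.0333
```

Call:
apply_moves(
  travel=[
    [0,0,0.1],
    [0,0,0.1],
    [0,0,0],
  ],
  spin=[0,0,0],
  hand=[3,3,3],
)

```text
t: 25.05
ee_pos: [0.4572, -0.2624, 0.1044]
eef_rot: [-0.574, 0.819, 0.0, -0.0]
contact_force: [-3.4, 1.2, 6.1]
finger_gap: 0.0331
```

```bash
python3 chk.py s17
```

```text
t 25.05 p [ 0.4572 -0.2624  0.1044] q [-5.742e-01  8.187e-01  3.000e-04 -1.000e-04] F [-3.4  1.2  6.1] T [ 0.26  0.67 -0.04] gap 0.0331
0 scene collar [353. 158.] bottom [352. 169.] top: collar [382. 240.] bottom [379. 241.]
10 scene collar [350. 155.] bottom [347. 165.] top: collar [383. 235.] bottom [381. 234.]
20 scene collar [347. 152.] bottom [342. 160.] top: collar [385. 230.] bottom [384. 226.]
30 scene collar [344. 149.] bottom [338. 154.] top: collar [387. 225.] bottom [386. 219.]
[352 163]
137 317 ----------------------------------------###########------------------------
139 317 --------------------------------------.-#######----------------------------
141 317 -------------------------------------..-######-----------------------------
143 317 ------------WW..WW.....--------------..-####-------------------------------
145 317 -----------WW...........WWWW...-----..-#-----------------------------------
147 317 ----------.W.WWWWWWWWW...W.............------------------------------------
149 317 ---------.W.WWWWWWWWWWW.W..............WWW....-----------------------------
151 317
[... 1056 characters left out ...]
###-------####--------------
177 317 ---------------####---......................#######----------###-#-#-------
179 317 ----------------##########---..............-########--#---##-#-------------
181 317 ------------------################---.....-#########--#-####----#------##--
183 317 -------------------######################-#######################-##-----#-
185 317 ---------------------##################################-##---#---#---------
187 317 ----------------------####################################-------###---#---
189 317 -----------------------###################################---#----------##-
191 317 -------------------------##################################--#-##----#-#---
```

Call:
apply_moves(
  travel=[
    [0,-0.3,-0.05],
    [0,-0.3,-0.05],
    [0,-0.3,-0.05],
    [0,-0.3,-0.05],
    [0,-0.3,-0.05],
    [0,-0.3,-0.05],
    [0,0,0],
  ],
  spin=[0,0,0,0,0,0,0],
  hand=[3,3,3,3,3,3,3],
)

```text
t: 25.85
ee_pos: [0.475, -0.2687, 0.1071]
eef_rot: [-0.574, 0.819, -0.0, 0.0]
contact_force: [0.2, 0.5, -1.8]
finger_gap: 0.0331
```

```bash
python3 chk.py s18 | grep -v "#-------" | head -40
```

```text
t 25.85 p [ 0.475  -0.2687  0.1071] q [-5.744e-01  8.186e-01 -2.000e-04  1.000e-04] F [ 0.2  0.5 -1.8] T [ 0.04  0.12 -0.01] gap 0.0331
0 scene collar [349. 154.] bottom [347. 165.] top: collar [384. 233.] bottom [381. 234.]
10 scene collar [346. 151.] bottom [342. 161.] top: collar [385. 228.] bottom [383. 227.]
20 scene collar [343. 148.] bottom [338. 156.] top: collar [387. 223.] bottom [386. 220.]
30 scene collar [340. 145.] bottom [333. 150.] top: collar [389. 218.] bottom [388. 212.]
[348 159]
143 313 ----------------WW..WW...W..........---------------------------------------
145 313 ---------------WW......WW..........----------------------------------------
147 313 --------------.W.WWWW..WW...........WW.....--------------------------------
149 313 -------------.W.WWWW.......................WWW....-------------------------
151 313 ------------.W.WWWW..............WWWWWWWWW.........WW....------------------
153 313 -----------.W.WWWWW................WWWWWWWWWWWWWWW.....WW------------------
155 313 ----------...WWWWW...................WWWW....WWWWWWWWWWW-------------------
157 313 ---------...WW..................................WWWWWWW.-------------------
159 313 ------##......................................WWWWWWWW.--------------------
161 313 -------.W...................................WWWWWWWWWW---------------------
163 313 ------.W....................................WWWWWWWWW----------------------
165 313 -----.W.......................................WWWWWW.----------------------
167 313 ----.WWWWWW....................................WWWW.-----------------------
169 313 -----...WWWWWW..................................WWW------------------------
171 313 -----.............................................-------------------------
173 313 -----------......................................--------------------------
183 313 ----------------------#######################-##########---#####----#------
```

Call:
apply_moves(
  travel=[
    [0,0,-3],
    [0,0,-4],
    [0,0,-2],
    [0,-5,0],
    [0,-5,0],
    [0,-2.5,0],
    [0,-1,0],
    [0,1.5,0],
    [0,3,0],
    [0,4.5,0],
    [0,4.5,0],
    [0,0,0],
  ],
  spin=[0,0,0,0,0,0,0,0,0,0,0,0],
  hand=[3,3,3,3,3,3,3,3,3,3,3,3],
)

```text
t: 27.15
ee_pos: [0.4661, -0.2663, 0.1964]
eef_rot: [-0.573, 0.82, 0.004, -0.002]
contact_force: [0.7, -0.2, -2.0]
finger_gap: 0.0332
```

```bash
python3 chk.py s19 | head -34
```

```text
t 27.15 p [ 0.4661 -0.2663  0.1964] q [-0.573   0.8195  0.0036 -0.0018] F [ 0.7 -0.2 -2. ] T [-0.02 -0.07  0.01] gap 0.0332
0 scene collar [356. 132.] bottom [353. 144.] top: collar [390. 233.] bottom [386. 235.]
10 scene collar [352. 129.] bottom [348. 140.] top: collar [392. 227.] bottom [389. 227.]
20 scene collar [349. 126.] bottom [343. 135.] top: collar [393. 222.] bottom [392. 219.]
30 scene collar [346. 122.] bottom [339. 129.] top: collar [395. 217.] bottom [395. 211.]
[354 137]
111 319 -------------------------------------..-#######-------.....................
113 319 -------------------------------------..-#######-------------...............
115 319 -------------------------------------..-#####---------------------.........
117 319 ------------------------------------..----------------------------------...
119 319 -------------------------..W.........--------------------------------------
121 319 -----------------------............----------------------------------------
123 319 ----------------------.W...........----------------------------------------
125 319 -----------
[... 1044 characters left out ...]
----------------------------
151 319 ------.W.WWWWWWWWWWWWWWWWWWWWWWWWWWW.........WW....------------------------
153 319 -----.W.WWWWWWWWWWWWWW......WWWWWWWWWWWWWWWW.....WW------------------------
155 319 ----...WWWWWWW................WWWWWWW.WWWWWWWWWWWW-------------------------
157 319 ---...WWWW......................WW.......WWWWWWWW.-------------------------
159 319 --........................................WWWWWW.--------------------------
161 319 -.......................................WWWWWWWW---------------------------
163 319 .W...................................WWWWWWWWWW----------------------------
165 319 W......................................WWWWWWW.------#---------------------
```

Call:
apply_moves(
  travel=[
    [0,0.5,2],
    [0,0.5,3],
    [0,0,2.5],
    [0,0,1.2],
    [0,0,0.3],
    [0,0,0.2],
    [0,0,0.2],
    [0,0,0],
  ],
  spin=[0,0,0,0,0,0,0,0],
  hand=[3,3,3,3,3,3,3,3],
)

```text
t: 28.05
ee_pos: [0.4653, -0.2655, 0.1046]
eef_rot: [-0.574, 0.819, -0.0, 0.0]
contact_force: [-3.3, 1.2, 8.5]
finger_gap: 0.0332
```

Call:
apply_moves(
  travel=[
    [0,-0.1,0.12],
    [0,-0.25,0.05],
    [0,-0.25,0],
    [0,-0.25,0],
    [0,0,0],
  ],
  spin=[0,0,0,0,0],
  hand=[3,3,3,3,3],
)

```text
t: 28.55
ee_pos: [0.4728, -0.2689, 0.1052]
eef_rot: [-0.574, 0.819, -0.001, 0.001]
contact_force: [-12.8, 5.5, 37.4]
finger_gap: 0.033
```

Call:
apply_moves(
  travel=[
    [0,-0.3,-0.1],
    [0,-0.3,-0.08],
    [0,-0.3,-0.08],
    [0,-0.3,-0.05],
    [0,0,0],
  ],
  spin=[0,0,0,0,0],
  hand=[3,3,3,3,3],
)

```text
t: 29.05
ee_pos: [0.4847, -0.273, 0.1071]
eef_rot: [-0.574, 0.819, -0.001, 0.001]
contact_force: [-6.2, 1.5, 18.3]
finger_gap: 0.0336
```

Call:
apply_moves(
  travel=[
    [0,-0.3,0],
    [0,-0.3,0],
    [0,-0.3,0],
    [0,-0.3,0],
    [0,0,0],
  ],
  spin=[0,0,0,0,0],
  hand=[3,3,3,3,3],
)

```text
t: 29.55
ee_pos: [0.4966, -0.2774, 0.1075]
eef_rot: [-0.574, 0.819, -0.002, 0.001]
contact_force: [-6.4, 1.9, 20.9]
finger_gap: 0.0335
```

```bash
python3 chk.py s20 | head -34
```

```text
t 29.55 p [ 0.4966 -0.2774  0.1075] q [-0.5741  0.8188 -0.0016  0.0009] F [-6.4  1.9 20.9] T [ 0.49  1.66 -0.02] gap 0.0335
0 scene collar [343. 150.] bottom [342. 161.] top: collar [387. 224.] bottom [384. 226.]
10 scene collar [340. 147.] bottom [337. 157.] top: collar [388. 220.] bottom [386. 219.]
20 scene collar [337. 144.] bottom [332. 152.] top: collar [390. 215.] bottom [389. 212.]
30 scene collar [335. 140.] bottom [328. 146.] top: collar [392. 210.] bottom [391. 204.]
[342 155]
129 307 ----------------------------------------########---------------------------
131 307 -------------------------------------..-######-----------------------------
133 307 ------------------------------------..-#######-----------------------------
135 307 ------------------------------------..-######------------------------------
137 307 ------------------------------------..-#-----------------------------------
139 307 ------------------------------------.--------------------------------------
141 307 ------------------------------..---...-------------------------------------
143 307 -----------
[... 1044 characters left out ...]
...WWWWWWW.-----------------
169 307 -----------...WWWW..................................WWWWW--------#---------
171 307 -----------..........................................WWW-------------------
173 307 -----------------.......................................-------------------
175 307 ---------------------#---..............................------------###-#---
177 307 ---------------------########---......................--------------#-##--#
179 307 -----------------------#############---..............-###-------#----#-#-#-
181 307 ------------------------####################--......-#####-------------#---
183 307 -------------------------##########################-##########-#---###-#-#-
```

Call:
apply_moves(
  travel=[
    [0,-0.3,0.05],
    [0,-0.3,0.02],
    [0,-0.3,0.02],
    [0,-0.3,0],
    [0,-0.3,0],
    [0,0,0],
  ],
  spin=[0,0,0,0,0,0],
  hand=[3,3,3,3,3,3],
)

```text
t: 30.25
ee_pos: [0.5112, -0.2826, 0.1066]
eef_rot: [-0.574, 0.819, -0.002, 0.001]
contact_force: [-3.6, 0.9, 17.0]
finger_gap: 0.0332
```

```bash
python3 chk.py s21 | sed -n 2,26p
```

```text
0 scene collar [340. 147.] bottom [338. 158.] top: collar [388. 219.] bottom [385. 221.]
10 scene collar [337. 145.] bottom [333. 154.] top: collar [390. 214.] bottom [388. 214.]
20 scene collar [334. 142.] bottom [329. 149.] top: collar [392. 209.] bottom [390. 206.]
30 scene collar [331. 138.] bottom [325. 144.] top: collar [393. 205.] bottom [393. 199.]
[339 152]
126 304 .--------------------------------------#########---------------------------
128 304 .-----------------------------------..-########----------------------------
130 304 .-----------------------------------.-########-----------------------------
132 304 .----------------------------------..-#######------------------------------
134 304 -----------------------------------..-###----------------------------------
136 304 ----------------------------------..---------------------------------------
138 304 -------------------------------------...-----------------------------------
140 304 ------------------------------------...------------------------------------
142 304 -------------------------.......W......------------
[... 248 characters left out ...]
...W.....-------------------
150 304 -------------------##-..................................WWW....------------
152 304 ----------##########-.........................WWWWWWWW..........WW---------
154 304 -------############-........................WWWWWWWWWWWWWWWWWW.WW.---------
156 304 --------##########-.........................WWWWWWWWWWWWWWWWWWWWW----------
158 304 ---------########-............................WWWWWWWWWWWWWWWWWW-----------
160 304 ---------#######-..............................WWWWWWWWWWWWWWWW.-----------
162 304 -------------##-................................WWWWWWWWWWWWWW.------------
164 304 ---------------...................................WWWWWWWWWW..-------------
```

Call:
apply_moves(
  travel=[
    [0,-0.15,0.1],
    [0,0,0.1],
    [0,0,0],
  ],
  spin=[0,0,0],
  hand=[3,3,3],
)

```text
t: 30.65
ee_pos: [0.514, -0.2837, 0.106]
eef_rot: [-0.574, 0.819, -0.004, 0.002]
contact_force: [-2.7, 1.0, 26.7]
finger_gap: 0.0337
```

```bash
python3 chk.py s22 | sed -n 1,3p; python3 -c "
from h import *
f=load('s22');t=load('s22t');w=grab('wrist');save(w,'w22')
im=np.hstack([cv2.resize(f['img'][105:195,295:385],(400,400),interpolation=3),cv2.resize(w['img'][110:390,140:420],(400,400),interpolation=3)])
cv2.imwrite('pics/c22.png',im[:,:,::-1])"
```

```text
t 30.65 p [ 0.514  -0.2837  0.106 ] q [-0.5742  0.8187 -0.0035  0.0021] F [-2.7  1.  26.7] T [0.5  1.01 0.02] gap 0.0337
0 scene collar [339. 147.] bottom [337. 158.] top: collar [389. 218.] bottom [385. 220.]
10 scene collar [336. 144.] bottom [333. 154.] top: collar [390. 213.] bottom [388. 213.]
```

View pics/c22.png

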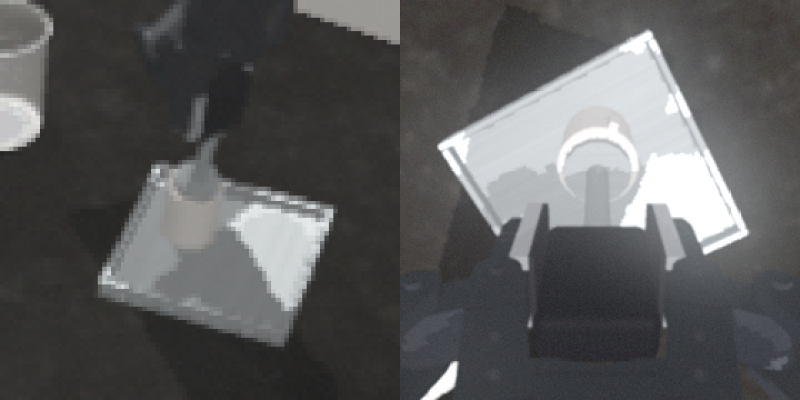

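Call:
apply_moves(
  travel=[
    [0,0,-0.12],
    [0,0,-0.12],
    [0,0,0],
  ],
  spin=[0,0,0],
  hand=[3,3,3],
)

```text
t: 31.1
ee_pos: [0.5126, -0.2829, 0.1063]
eef_rot: [-0.574, 0.819, -0.002, 0.001]
contact_force: [-1.2, 0.6, 11.0]
finger_gap: 0.0331
```

Call:
apply_moves(
  travel=[
    [0,0,-0.1],
    [0,0,0],
    [0,0,0],
    [0,0,0],
    [0,0,0],
    [0,0,0],
  ],
  spin=[0,0,0,0,0,0],
  hand=[3,3,3.5,3.8,4.2,4.2],
)

```text
t: 31.7
ee_pos: [0.5111, -0.2817, 0.1048]
eef_rot: [-0.574, 0.819, 0.0, -0.0]
contact_force: [-0.3, -0.3, -0.1]
finger_gap: 0.0418
```

```bash
python3 chk.py s23 | sed -n 1,34p
```

```text
t 31.7 p [ 0.5111 -0.2817  0.1048] q [-5.744e-01  8.186e-01  2.000e-04 -1.000e-04] F [-0.3 -0.3 -0.1] T [ 0.06  0.   -0.01] gap 0.0418
0 scene collar [340. 148.] bottom [338. 159.] top: collar [388. 219.] bottom [385. 221.]
10 scene collar [337. 145.] bottom [333. 155.] top: collar [389. 214.] bottom [387. 214.]
20 scene collar [334. 142.] bottom [329. 150.] top: collar [391. 209.] bottom [390. 207.]
30 scene collar [331. 139.] bottom [325. 145.] top: collar [393. 205.] bottom [392. 199.]
[338 153]
127 303 ..------------------------------------#########----------------------------
129 303 ..----------------------------------..########--.--------------------------
131 303 W.---------------------------------..-######-------------------------------
133 303 W----------------------------------..-#------------------------------------
135 303 .#---------------------------------..-..-----------------------------------
137 303 ----------------------------------......-----------------------------------
139 303 ------------------------------------...------------------------------------
141 303 
[... 1055 characters left out ...]
....WWWWWWWWWWW.------------
167 303 --------------.W....................................WWWWWWWWW.-------------
169 303 ---------------...WW.................................WWWWWWWW------#-------
171 303 ---------------.......................................WWWWWW---------------
173 303 ---------------------..................................WWWW.---------------
175 303 -----------------------###---..............................--------------#-
177 303 -------------------------########---......................-----------------
179 303 -------------------------###############----.............-#--------------#-
181 303 --------------------------#####################---......-###--#------###---
```

Call:
apply_moves(
  travel=[
    [0,0,0],
    [0,0,-0.5],
    [0,0,-1.5],
    [0,0,-3],
    [0,0,-3],
    [0,0,-4],
    [0,0,-3],
    [0,0,0],
    [0,0,0],
  ],
  spin=[0,0,0,0,0,0,0,0,0],
  hand=[5.2,5.5,5.5,5.5,5.5,5.5,5.5,5.5,5.5],
)

```text
t: 32.7
ee_pos: [0.5113, -0.2819, 0.2557]
eef_rot: [-0.574, 0.819, -0.001, 0.0]
contact_force: [-0.3, -0.2, 0.1]
finger_gap: 0.0549
```

```bash
python3 - <<'E'
from h import *
o=state(); f=grab('scene');save(f,'s24');t=grab('top');save(t,'t24');w=grab('wrist');save(w,'w24')
print("upright pred scene: handle top/base/collar",[proj(f,[.5126,-.2829,z]).round() for z in(.149,.104,.049)],"wrist",[proj(w,[.5126,-.2829,z]).round() for z in(.149,.104,.049,.004)])
g=cv2.cvtColor(w["img"],cv2.COLOR_RGB2GRAY)
for v in range(130,300,5): print(v,"".join("#" if q<70 else "+" if q<100 else "-" if q<150 else "." for q in g[v,190:370:3]))
i=f["img"].astype(int)
for v in range(118,170,2): print(v,"".join("W" if (q.min()>170) else "." if q.min()>90 else "#" if q.max()<45 else "-" for q in i[v,310:380]))
E
```

```text
t 32.7 p [ 0.5113 -0.2819  0.2557] q [-5.743e-01  8.186e-01 -6.000e-04  5.000e-04] F [-0.3 -0.2  0.1] T [-0.01  0.06  0.03] gap 0.0549
upright pred scene: handle top/base/collar [array([343., 120.]), array([341., 133.]), array([339., 147.])] wrist [array([280., 206.]), array([279., 193.]), array([279., 181.]), array([279., 174.])]
130 +#+++++###++########+++++++++++.........++++++++++++++++++++
135 +##+++++#+########++++++++++............-+-+++---+++++++++++
140 #+++++++#++#####++++++++-................----++-++++++++++++
145 ++++++++++##+++++++++-....................-----+++++++++++++
150 ##++++++#++#++++++-........................--------+-+-+++++
155 ##++++++##+#+++-............................--------+--+++++
160 #+#++++++#++-...............................-------------+++
165 #++++++++-...................................-------------++
170 ++++#+-.......................................------------++
175 ++++++-........................................-------------
180 +++++++-.................----------.............------------
185 +++++++++...............------------............
[... 2692 characters left out ...]
.....WWW....-------------
152 ###--#########-.......................WWWWWWWWWWW.........WW----------
154 #############-.....................WWWWWWWWWWWWWWWWWWWWW.WW.----------
156 ############-......................WWWWWWWWWWWWWWWWWWWWWWWW-----------
158 ###########-.........................WWWWWWWWWWWWWWWWWWWW.------------
160 -#########-............................WWWWWWWWWWWWWWWWWW.------------
162 ---#####--...............................WWWWWWWWWWWWWWW.-------------
164 -----###-.................................WWWWWWWWWWWW..--------------
166 -----##-....................................WWWWWWWWWWW---------------
168 -------.WWW..................................WWWWWWWWW----------------
```

```bash
python3 - <<'E'
from h import *
f=grab('scene')
b=load('s24');a=load('scene0')
print("static since release (handle/plug region):",np.abs(f["img"][112:175,320:365].astype(int)-b["img"][112:175,320:365]).mean().round(2))
for n,(u,v) in dict(bungb=(315,264),bungs=(332,251),clip=(356,210),flask=(160,270),beaker=(295,122),blue=(235,333),grey=(70,232),grey2=(260,112)).items():
  A,B=[cv2.Canny(q["img"][v-16:v+16,u-16:u+16],60,150) for q in(a,f)]
  s=cv2.phaseCorrelate(np.float32(cv2.GaussianBlur(A,(5,5),0)),np.float32(cv2.GaussianBlur(B,(5,5),0))); print(n,np.round(s[0],1),round(s[1],2))
state(); order.close_job()
E
```

```text
static since release (handle/plug region): 1.05
bungb [-0.1  0. ] 1.0
bungs [-0.2  0.1] 0.99
clip [0. 0.] 1.02
flask [-0.1 -0. ] 1.05
beaker [-0.2 -0. ] 0.85
blue [0.  0.1] 1.0
grey [ 0. -0.] 1.0
grey2 [0. 0.] 1.01
t 32.9 p [ 0.5107 -0.2815  0.2539] q [-5.743e-01  8.186e-01  9.000e-04 -5.000e-04] F [-1.1  0.7  0.2] T [-0.06  0.04 -0.02] gap 0.0548
the job is handed in; nothing more can be done
```

The plug is standing in the steel tray with the puller still in it, and I handed the job in at 32.9 s of the 54 s allowed.

**What I did**
- I took the black-handled puller from the stand and tilted it in the grip against the stand's rim, because the tool can only point straight down.
- I lowered the lugs into the slot until the collar met the plug at about 12 N, then turned it clockwise until the torque roughly doubled, which I took for the stop.
- I took a new grip across the 34 mm width of the handle and drew the plug out along the sleeve.
- The puller would not swing upright in the grip. I pressed the plug's low edge on the tray floor, with up to about 38 N vertical force at the wrist, and dragged it upright. The plug slid some way across the tray floor in the process. Then I let go and raised the gripper about 15 cm.

**Last checks**
- **Position:** in the scene camera the handle, rod and collar lie within 1–2 pixels of an upright puller in the tray, and nothing moved between two pictures after release. The wrist camera put the handle about 5 mm from where I expected, so a few degrees of lean from play in the thread is possible.
- **Bystanders:** both stoppers, the tubing joint, the flask, the small beaker and three look-alike pullers each show a shift of 0.2 pixels or less from the start.
- **Turn angle:** I did not measure it directly. It rests on the rise in torque, a handle angle that looked like 90° or more, and the plug coming out with the puller.
- **Failed tries:** a first, lighter drag in the tray and a shake in the air did not bring the plug upright.

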